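# Scoop out the big polishing balls and start the polisher

## Robot

A 6-joint arm with a two-finger parallel gripper is mounted at the origin on the work surface. World frame = base frame: x ahead of the robot, y to its left, z up, the work surface at z = 0. Lengths are in m, angles in rad, forces in N, time in s.
With the tool pointing down it reaches from about 0.375 to 0.75 m from the base axis. Payload 9 kg.
Tool frame: the origin (TCP) lies midway between the tips of the shut fingers; the grasp point (between the pads) lies 19 mm behind it; z points along the fingers, y is the direction in which the jaws open and shut (so a half turn about z gives the same grasp; the last joint's range is limited). The gripper opens to 85 mm and grips with 20 to 120 N. Pads are 22 mm wide; open, the fingers measure 114 mm over their backs; the gripper's body (76 mm by 85 mm) begins 54 mm behind the grasp point. The pads swing forward as they close: fully open they stand 13 mm farther back than shut.
Start: joints at [1.016, 0.104, 0.097, 1.564, 0, 1.353], TCP at [0.198, 0.566, 0.231] pointing down, gripper open.
Joint ranges: [-2.99, 2.99], [-0.84, 1.86], [-1.1, 1.16], [-1.84, 2.11], [-1.51, 1.56], [-3.14, 3.14]. Speed limits (rad/s): [2.22, 2.22, 2.57, 3.14, 3.14, 3.14].

## Interface

Orientations are given as a unit quaternion [x, y, z, w].
In Python, from rig import * gives the robot as it stands.
- The arm moves only by the tool servo_tool, never from a script. Its argument "commands" is a list of rows, each an object of numbers: "ax", "ay", "az": the turn, a rotation vector about the tool's x, y, z in rad; "tx", "ty", "tz": the shift along the tool's x, y, z in mm; "jaw": the finger opening in mm, from 0 to 85.4. A call has 1 to 20 rows; each row is the pose to reach, as a shift and turn from the pose commanded when the call began, along the tool's axes at that moment; what a row does not reach only later rows make up. A row lasts 1/8 s, in which the tool goes at most 62.5 mm and 10.7 degrees, less where a joint would pass 70% of its speed; a pose out of reach is approached as far as the arm can. A call with a gripper value outside its range is refused whole. The fingers move at their own pace and stop on an object; "force" is the grip in N (left out, the last holds). Time passes only in rows, so rows that repeat a pose let the fingers close. It gives the time, the measured TCP pose, the force and the opening at its end, in the units of the state.
- sense(): the state, without advancing time (a new reading comes with each control period).
- capture(name): name is "side" or "top" or "wrist"; returns a dict with "color" (400x640x3 uint8, red, green, blue), "fx", "fy", "cx", "cy" (pixels), "k1" (the pictures are not rectified: a ray, as slopes to the right and down, at radius r is drawn at 1 + k1 r^2 times it, then the intrinsics apply), "cam_to_world" (4x4, takes a point from camera to world coordinates). Camera axes: x right, y down, z forward; pixel columns grow to the right and rows downward; lengths in m; the calibration is good to about 2 mm. A picture is of the moment at which its call begins. There is no depth.
- hand_in(): hands the job in, once; it reports no verdict.
Trained networks look in a picture, given as the dict that the camera call returned (one of the last four; its "shot" number tells which), for a name from the list of things; names that differ only in an ending like _2 or _b are one class to them, and where a whole thing is asked for, a point or a joint stands for the part that bears it (a point fixed in the world has none). Each returns a list of dicts, best first, with "confidence" (0 to 1); they miss things now and then, are a little off and sometimes report something else, mostly with a low value. They report only what shows in the picture. A call takes as long as a camera call. They do not tell look-alikes from the thing itself.
- recognise(picture, name): "box" ([left, top, right, bottom] in pixels, round what is visible of it).
- outline_of(picture, name): "region" (400x640 bool, what is visible of it) and "box" ([left, top, right, bottom] in pixels, round what is visible of it).
- landmark_of(picture, name): "location" ([column, row] in pixels: a listed point, or the origin of a listed thing).
The state is a dict: "time_s": time; "q": joint angles; "joint_vel": joint speeds; "joint_efforts": joint torques, N m; "ee_pos": TCP position; "tcp_rot": TCP orientation; "wrist_force": force on the tool from outside, world axes, zero at the start; "moment": the same for the moment, N m; "opening": finger opening in m.
Only numpy, scipy, OpenCV 4.12 (cv2) and the standard library are available. Lean on these libraries where they do the work, as an engineer would, in place of code of your own. Each camera call takes 0.05 s, during which the arm holds its last target.

## Task

Big brass and small steel balls got mixed in the trough. With the slotted scoop, not with the fingers, lift every big ball out so that the small ones drop through and stay in the trough, and tip the big ones into the polisher bowl; then set the scoop back down upright on its blue mat and let go of it. Last, start the polisher by pressing its keys fully down one at a time: blue, then yellow, then green; do not disturb the other things on the bench.

Things in the scene. Friction and masses are not known exactly. Their poses are not given: they have to be found in the camera images.
- scoop_grip (a point): Grip centre of the loose slotted scoop; x = forward along the tines, y across, z up the handle. The scoop stands by itself on its flat underside, 105 mm below this point. Smooth red upright handle: 16 mm thick (x), 24 mm wide (y), centred here, from the underside to 27 mm above this point. Pinch it from above. Mass 0.17 to 0.29 kg.
- scoop: Scoop blade, same axes, origin on the underside 105 mm below and 10 mm ahead of the grip centre. Four round tines 5 mm thick at y = -37.5, -12.5, 12.5, 37.5 mm, tips at x = 90 mm: three slots 20 mm wide, open in front. Back plate 82 wide, 30 high, front face x = 4 mm. Side plates to x = 52, 24 mm high, 82.4 mm wide overall. Rear end (handle) x = -18 mm.
- mat: Blue parking mat, 160 (x) x 140 (y) mm, practically flush with the bench, fixed; origin at its centre. The scoop starts here.
- trough: Open aluminium trough, fixed; origin on the bench below its centre. Inside 270 (its x) by 92 mm (its y); upright walls 4 mm thick, rim 50 mm above the bench; flat level floor, top 8 mm above the bench. The balls start on the floor in the half towards its -x end, which faces the robot; its +x end is clear.
- bowl_floor (a point): Centre of the inner floor of the polisher bowl, 32 mm above the bench. The vibratory polisher is fixed: a round grey drum 170 mm across with an open green round bowl on top, on the same axis; bowl rim 86 mm above the bench, 168 mm across outside, 160 mm inside (152 mm at its floor).
- big0_center (a point): Centre of a big brass-coloured ball (keeper), 26 mm across, 72 g, polished and free-rolling. May be absent.
- big1_center (a point): Centre of a big brass-coloured ball (keeper), 26 mm across, 72 g, polished and free-rolling. May be absent.
- big2_center (a point): Centre of a big brass-coloured ball (keeper), 26 mm across, 72 g, polished and free-rolling. May be absent.
- big3_center (a point): Centre of a big brass-coloured ball (keeper), 26 mm across, 72 g, polished and free-rolling. May be absent.
- big4_center (a point): Centre of a big brass-coloured ball (keeper), 26 mm across, 72 g, polished and free-rolling. May be absent.
- small0_center (a point): Centre of an undersized dark steel ball, 14 mm across, 12 g. Falls through the scoop slots. May be absent.
- small1_center (a point): Centre of an undersized dark steel ball, 14 mm across, 12 g. Falls through the scoop slots. May be absent.
- small2_center (a point): Centre of an undersized dark steel ball, 14 mm across, 12 g. Falls through the scoop slots. May be absent.
- small3_center (a point): Centre of an undersized dark steel ball, 14 mm across, 12 g. Falls through the scoop slots. May be absent.
- key_blue_top (a point): Top centre of the blue round key, 28 mm across, pressed straight down. One of three keys in a row 50 mm apart, in any colour order, on the fixed grey polisher panel (175 x 70 mm, 35 mm high); key top 53 mm above the bench.
- key_blue (a joint): Travel of the blue key in m: 0 = up, 0.006 = fully down (about 5 N); springs back.
- key_yellow_top (a point): Top centre of the yellow round key, 28 mm across, pressed straight down. One of three keys in a row 50 mm apart, in any colour order, on the fixed grey polisher panel (175 x 70 mm, 35 mm high); key top 53 mm above the bench.
- key_yellow (a joint): Travel of the yellow key in m: 0 = up, 0.006 = fully down (about 5 N); springs back.
- key_green_top (a point): Top centre of the green round key, 28 mm across, pressed straight down. One of three keys in a row 50 mm apart, in any colour order, on the fixed grey polisher panel (175 x 70 mm, 35 mm high); key top 53 mm above the bench.
- key_green (a joint): Travel of the green key in m: 0 = up, 0.006 = fully down (about 5 N); springs back.
- piston_valve: Bystander: nickel piston valve standing upright, 17 mm across, 83 mm high; origin under its centre.
- micrometer: Bystander: blued steel micrometer lying flat, about 90 x 50 x 13 mm.
- valve_guide: Bystander: green plastic valve guide, 24 mm across, 18 mm high.
- crook: Bystander: gold lacquered tuning slide crook lying flat, about 80 x 65 x 17 mm.
Not all that is in view belongs to the job. What is shaped like the scoop but pink is not meant.

How it is judged:
By the outcome, as a careful person would: the job done as asked, in the order asked, and still so for the second after the job is handed in, with the robot touching nothing.
Of big0, big1, big2, big3, big4 only 3 to 5 are there at a start; the rules pass over those that are not, and their reading is None.
Of small0, small1, small2, small3 only 2 to 4 are there at a start; the rules pass over those that are not, and their reading is None.
At some moment in a run one of scoop may be knocked a few centimetres aside while the robot is not near it.
It also fails if it takes over 208 s, if anything falls off the work surface, if the arm or the gripper's body presses on something with over 40 N, if the wrist force passes 120 N, or if a joint passes its speed limit or range.

## Working session

There is one attempt and no reset: what is moved stays moved. The work goes in short steps, Python scripts to look and compute and a tool call to move; the robot and the scene stay as the last step left them, time stands still between calls to the robot, and variables do not carry over. Pictures are saved under pics/ and viewed, and the job is handed in when it is done.

Besides the shell and the picture viewer there is one more tool, called after "Call:" by a JSON object that holds its "fn" and its "kwargs". servo_tool: Moves the arm, as the interface text tells. Its arguments: {"type":"object","properties":{"commands":{"type":"array","items":{"type":"object","properties":{"ax":{"type":"number"},"ay":{"type":"number"},"az":{"type":"number"},"tx":{"type":"number"},"ty":{"type":"number"},"tz":{"type":"number"},"jaw":{"type":"number"}}}},"force":{"type":"number"}},"required":["commands"]}

```bash
ls; mkdir -p pics
cat > h.py <<'E'
from rig import *
import numpy as np, cv2
from scipy.spatial.transform import Rotation as R
def save(c,name,crop=None,scale=1):
    im=cv2.cvtColor(c["color"],cv2.COLOR_RGB2BGR)
    if crop: im=im[crop[1]:crop[3],crop[0]:crop[2]]
    if scale!=1: im=cv2.resize(im,None,fx=scale,fy=scale,interpolation=cv2.INTER_CUBIC)
    cv2.imwrite("pics/"+name+".png",im)
def ray(c,uv):
    x=(uv[0]-c["cx"])/c["fx"]; y=(uv[1]-c["cy"])/c["fy"]
    rd=np.hypot(x,y); r=rd
    for _ in range(30): r=rd/(1+c["k1"]*r*r)
    s=r/rd if rd>0 else 1
    T=np.array(c["cam_to_world"]); d=T[:3,:3]@np.array([x*s,y*s,1]); return T[:3,3],d
def atz(c,uv,z):
    o,d=ray(c,uv); return o+d*(z-o[2])/d[2]
def proj(c,p):
    T=np.array(c["cam_to_world"]); q=T[:3,:3].T@(np.array(p)-T[:3,3]); x,y=q[0]/q[2],q[1]/q[2]
    f=1+c["k1"]*(x*x+y*y); return np.array([c["fx"]*x*f+c["cx"],c["fy"]*y*f+c["cy"]])
def tri(c1,u1,c2,u2):
    o1,d1=ray(c1,u1);o2,d2=ray(c2,u2)
    d1/=np.linalg.norm(d1);d2/=np.linalg.norm(d2)
    A=np.stack([d1,-d2],1); t=np.linalg.lstsq(A,o2-o1,rcond=None)[0]
    a=o1+d1*t[0];b=o2+d2*t[1]; return (a+b)/2,np.linalg.norm(a-b)
def st():
    s=sense(); print("t",round(s["time_s"],2),"pos",np.round(s["ee_pos"],4),"rot",np.round(s["tcp_rot"],3),"F",np.round(s["wrist_force"],1),"op",round(s["opening"],4)); return s
E
python3 - <<'E'
from h import *
s=st(); print(s["q"]); print(R.from_quat(s["tcp_rot"]).as_matrix().round(3))
for n in ["top","side","wrist"]:
    c=capture(n); save(c,n+"0"); print(n,c["fx"],c["k1"],np.round(c["cam_to_world"],3).tolist())
E
```

```text
pics
t 0.0 pos [0.1981 0.566  0.2305] rot [ 0.168  0.986 -0.001 -0.   ] F [-0.2 -0.1  0.1] op 0.0854
[ 1.01627781e+00  1.04700736e-01  9.64604124e-02  1.56394523e+00
 -6.00837834e-06  1.35309967e+00]
[[-0.944  0.33  -0.001]
 [ 0.33   0.944 -0.001]
 [ 0.    -0.001 -1.   ]]
top 429.68820270878484 0.04064305341563668 [[0.024, -0.987, 0.158, 0.318], [-0.999, -0.028, -0.02, 0.067], [0.025, -0.157, -0.987, 1.535], [0.0, 0.0, 0.0, 1.0]]
side 362.37382632437414 -0.012709080962305776 [[0.86, -0.279, 0.427, 0.156], [-0.51, -0.502, 0.698, -0.608], [0.019, -0.818, -0.574, 0.62], [0.0, 0.0, 0.0, 1.0]]
wrist 333.81290535310876 -0.006389502841277944 [[0.33, 0.91, 0.251, 0.135], [0.944, -0.318, -0.088, 0.588], [-0.0, 0.266, -0.964, 0.373], [0.0, 0.0, 0.0, 1.0]]
```

View pics/top0.png

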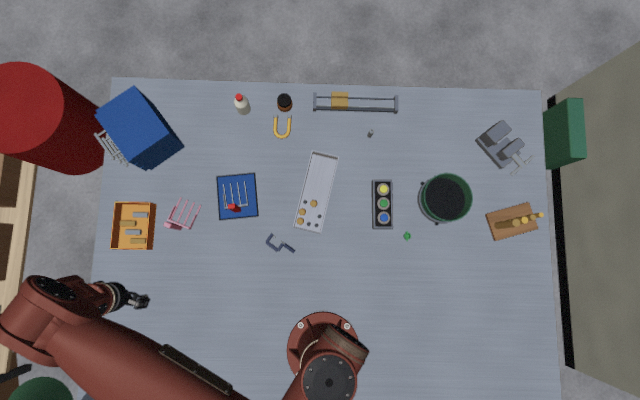

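View pics/side0.png

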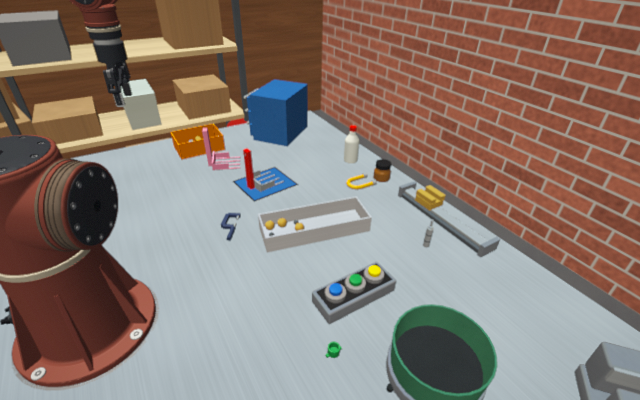

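View pics/wrist0.png

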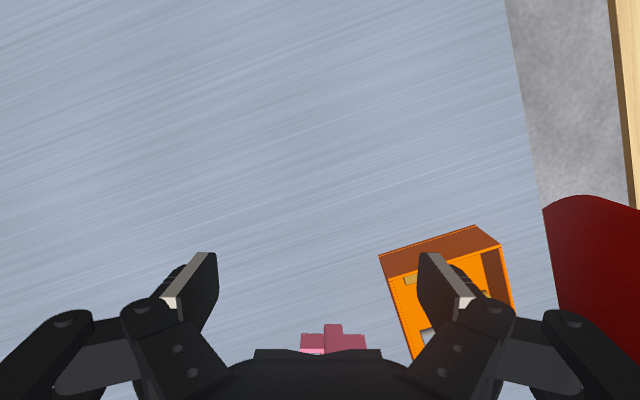

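Run:
```python
from h import *
c=capture("top"); save(c,"top1",(205,140,345,260),5)
s=capture("side"); save(s,"side1",(225,140,385,260),5)
import json
for n in ["scoop_grip","scoop","mat","trough","bowl_floor","big0_center","small0_center","key_blue_top","key_yellow_top","key_green_top","valve_guide","micrometer","crook","piston_valve"]:
    for cam in (c,s):
        print(n,[(np.round(d["location"],1).tolist(),round(d["confidence"],2)) for d in landmark_of(cam,n)])
```

```text
scoop_grip [([229.4, 207.5], 0.55), ([167.3, 224.7], 0.52)]
scoop_grip [([247.1, 159.0], 0.72), ([208.4, 137.4], 0.71), ([356.4, 276.4], 0.71)]
scoop [([179.9, 224.1], 0.77), ([238.0, 206.9], 0.76)]
scoop [([254.8, 187.5], 0.81), ([213.6, 164.4], 0.61)]
mat [([235.0, 193.9], 0.81)]
mat [([266.0, 184.4], 0.69)]
trough [([316.9, 193.7], 0.72)]
trough [([314.9, 232.0], 0.9), ([247.0, 161.8], 0.5)]
bowl_floor [([443.4, 197.1], 0.66), ([231.0, 205.7], 0.38)]
bowl_floor [([436.7, 365.2], 0.96)]
big0_center [([301.2, 221.7], 0.6)]
big0_center [([268.9, 224.8], 0.44)]
small0_center [([300.5, 222.8], 0.51)]
small0_center []
key_blue_top [([382.4, 216.5], 0.59), ([281.5, 131.6], 0.22)]
key_blue_top [([336.1, 286.9], 0.53)]
key_yellow_top []
key_yellow_top [([300.5, 226.8], 0.66), ([371.0, 269.3], 0.49)]
key_green_top [([302.3, 212.6], 0.65), ([380.2, 205.2], 0.4)]
key_green_top [([355.1, 276.9], 0.5)]
valve_guide [([405.3, 237.2], 0.47)]
valve_guide [([332.6, 349.9], 0.45)]
micrometer [([272.4, 246.3], 0.54)]
micrometer [([223.4, 222.2], 0.67)]
crook [([297.0, 222.7], 0.51)]
crook [([357.9, 186.8], 0.8)]
piston_valve [([369.8, 135.8], 0.4)]
piston_valve [([281.3, 223.0], 0.36)]
```

View pics/top1.png

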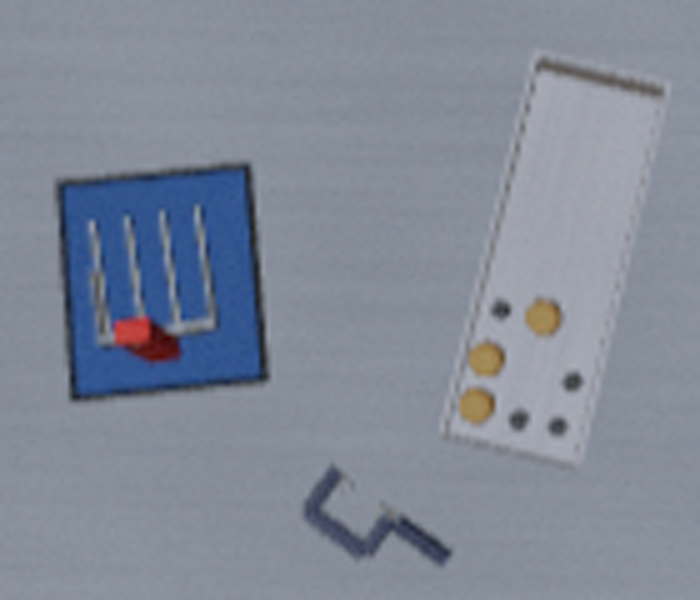

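View pics/side1.png

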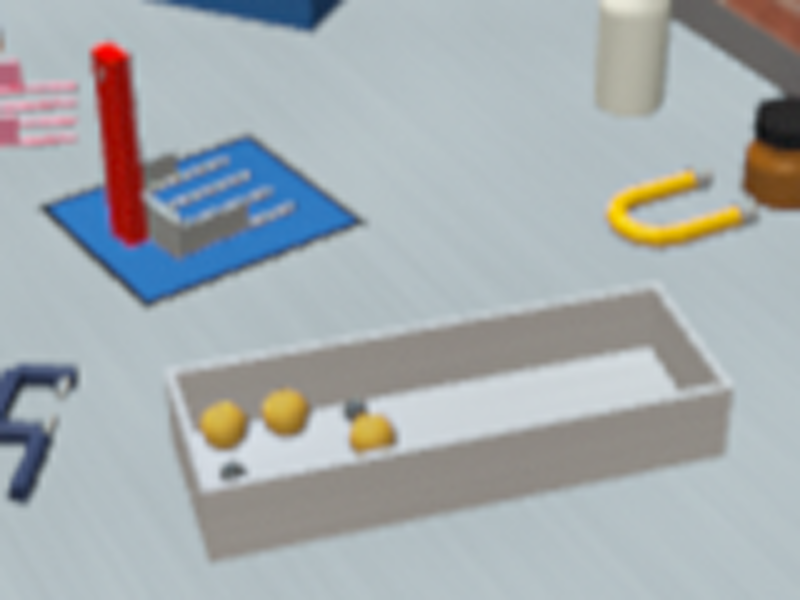

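```bash
cat >> h.py <<'E'
def blobs(c,lo,hi,roi=None,mn=4):
    hsv=cv2.cvtColor(c["color"],cv2.COLOR_RGB2HSV); m=cv2.inRange(hsv,np.array(lo),np.array(hi))
    if roi: k=np.zeros_like(m); k[roi[1]:roi[3],roi[0]:roi[2]]=1; m=m*k
    n,l,s,ce=cv2.connectedComponentsWithStats(m)
    return sorted([(int(s[i,4]),ce[i],s[i,:4]) for i in range(1,n) if s[i,4]>=mn],key=lambda t:-t[0])
E
python3 - <<'E'
from h import *
t=capture("top"); s=capture("side")
# mat corners in top1 crop -> pixel
P=lambda x,y:(205+x/5,140+y/5)
print("mat",[atz(t,P(*p),0).round(3)[:2] for p in [(57,182),(249,164),(267,380),(74,399)]])
print("trough rim top",[atz(t,P(*p),.05).round(3)[:2] for p in [(535,53),(667,88),(580,466),(444,436)]])
Q=lambda x,y:(225+x/5,140+y/5)
print("trough rim side",[atz(s,Q(*p),.05).round(3)[:2] for p in [(655,288),(731,386),(205,491),(168,371)]])
print("handle top", atz(t,P(132,332),.132).round(3), atz(s,Q(110,50),.132).round(3))
for name,lo,hi in [("blue",(105,120,80),(125,255,255)),("yel",(25,120,100),(35,255,255)),("gr",(45,100,60),(75,255,255))]:
    for c,roi,nm in [(t,(365,170,400,240),"top"),(s,(305,255,400,320),"side")]:
        b=blobs(c,lo,hi,roi)[:2]; print(name,nm,[(x[0],x[1].round(1),atz(c,x[1],.053).round(3)) for x in b])
for c,b,z in [(t,None,.086),(s,None,.086)]:
    d=outline_of(c,"bowl_floor"); print([ (x["box"],x["confidence"],[atz(c,(( x["box"][0]+x["box"][2])/2,(x["box"][1]+x["box"][3])/2),.05).round(3)]) for x in d])
for n,z in [("valve_guide",.01),("micrometer",.007),("piston_valve",0)]:
    for c in (t,s):
        print(n,[(np.round(atz(c,d["location"],z),3)) for d in landmark_of(c,n)])
E
```

```text
mat [array([0.584, 0.397]), array([0.601, 0.26 ]), array([0.445, 0.24 ]), array([0.428, 0.375])]
trough rim top [array([0.678, 0.055]), array([ 0.655, -0.039]), array([0.388, 0.017]), array([0.406, 0.111])]
trough rim side [array([0.672, 0.046]), array([ 0.655, -0.046]), array([0.387, 0.011]), array([0.408, 0.107])]
handle top [0.463 0.314 0.132] [0.462 0.304 0.132]
blue top [(45, array([383.7, 217.1]), array([ 0.448, -0.199,  0.053]))]
blue side [(101, array([335.6, 289.3]), array([ 0.445, -0.204,  0.053]))]
yel top [(39, array([383. , 188.7]), array([ 0.548, -0.197,  0.053]))]
yel side [(122, array([374.1, 270.3]), array([ 0.545, -0.201,  0.053]))]
gr top [(41, array([383.3, 202.9]), array([ 0.498, -0.198,  0.053]))]
gr side [(123, array([355.4, 279.3]), array([ 0.495, -0.202,  0.053]))]
[([416.5, 170.5, 471.1, 226.1], 0.75, [array([ 0.52, -0.41,  0.05])]), ([216.0, 170.5, 256.4, 221.1], 0.45, [array([0.509, 0.314, 0.05 ])])]
[([387.6, 302.9, 496.3, 400.0], 0.64, [array([ 0.531, -0.411,  0.05 ])])]
valve_guide [array([ 0.387, -0.288,  0.01 ])]
valve_guide [array([ 0.376, -0.292,  0.01 ])]
micrometer [array([0.335, 0.198, 0.007])]
micrometer [array([0.33 , 0.178, 0.007])]
piston_valve [array([ 0.755, -0.158,  0.   ])]
piston_valve [array([ 0.748, -0.168,  0.   ])]
```

Call:
{"fn": "servo_tool", "kwargs": {"commands": [{"tx": -30, "ty": -17, "tz": -50, "az": -0.18}, {"tx": -60, "ty": -34, "tz": -70, "az": -0.36}, {"tx": -90, "ty": -50, "tz": -70, "az": -0.54}, {"tx": -120, "ty": -67, "tz": -70, "az": -0.72}, {"tx": -150, "ty": -84, "tz": -70, "az": -0.9}, {"tx": -180, "ty": -101, "tz": -70, "az": -1.08}, {"tx": -210, "ty": -118, "tz": -70, "az": -1.26}, {"tx": -240, "ty": -134, "tz": -70, "az": -1.44}, {"tx": -270, "ty": -151, "tz": -70, "az": -1.62}, {"tx": -294, "ty": -168, "tz": -70, "az": -1.8}, {"tx": -294, "ty": -168, "tz": -70, "az": -1.98}, {"tx": -294, "ty": -168, "tz": -70, "az": -2.16}, {"tx": -294, "ty": -168, "tz": -70, "az": -2.34}, {"tx": -294, "ty": -168, "tz": -70, "az": -2.52}, {"tx": -294, "ty": -168, "tz": -70, "az": -2.7}, {"tx": -294, "ty": -168, "tz": -70, "az": -2.88}, {"tx": -294, "ty": -168, "tz": -70, "az": -3.06}, {"tx": -294, "ty": -168, "tz": -70, "az": -3.24}, {"tx": -294, "ty": -168, "tz": -70, "az": -3.42}, {"tx": -294, "ty": -168, "tz": -70, "az": -3.58}]}}

```text
invalid input
```

Run:
```python
from h import *
s=st(); print(np.round(s["q"],3)); 
c=capture("wrist"); save(c,"w1",None,1.25)
```

```text
t 2.15 pos [0.1983 0.5663 0.2313] rot [0.168 0.986 0.    0.   ] F [ 0.9  0.3 -0.6] op 0.0855
[ 1.016  0.104  0.097  1.564 -0.     1.353]
```

View pics/w1.png

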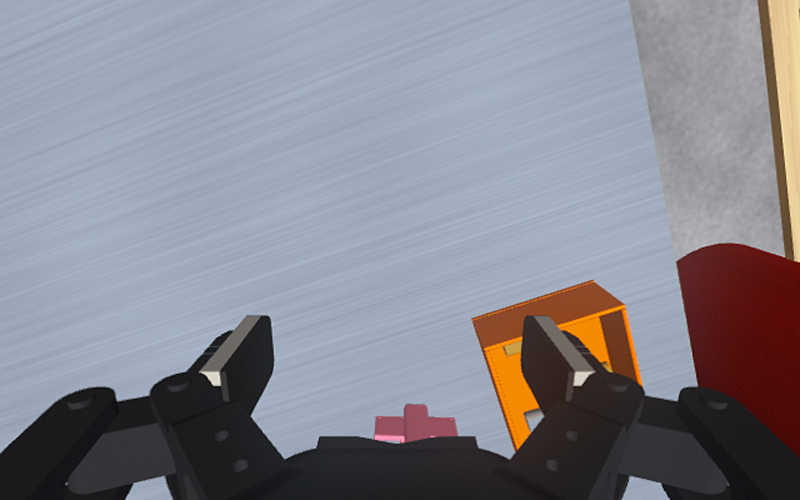

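Call:
{"fn": "servo_tool", "kwargs": {"commands": [{"tx": -30, "ty": -17, "tz": -50, "az": -0.18}, {"tx": -60, "ty": -34, "tz": -70, "az": -0.36}, {"tx": -90, "ty": -50, "tz": -70, "az": -0.54}, {"tx": -120, "ty": -67, "tz": -70, "az": -0.72}, {"tx": -150, "ty": -84, "tz": -70, "az": -0.9}, {"tx": -180, "ty": -101, "tz": -70, "az": -1.08}, {"tx": -210, "ty": -118, "tz": -70, "az": -1.26}, {"tx": -240, "ty": -134, "tz": -70, "az": -1.44}, {"tx": -270, "ty": -151, "tz": -70, "az": -1.62}, {"tx": -294, "ty": -168, "tz": -70, "az": -1.8}]}}

```text
invalid input
```

Call:
{"fn": "servo_tool", "kwargs": {"commands": [{"az": -0.18}, {"az": -0.36}, {"az": -0.54}, {"az": -0.72}, {"az": -0.9}, {"az": -1.08}, {"az": -1.26}, {"az": -1.44}, {"az": -1.62}, {"az": -1.78}, {"az": -1.78}]}}

```text
invalid input
```

Run:
```python
from h import *
s=st(); print(np.round(s["q"],3)); 
c=capture("wrist"); save(c,"w2",None,1.25)
```

```text
t 2.2 pos [0.1983 0.5663 0.2314] rot [0.168 0.986 0.    0.   ] F [-0.3 -0.1 -0.2] op 0.0852
[ 1.016  0.104  0.097  1.564 -0.     1.353]
```

View pics/w2.png

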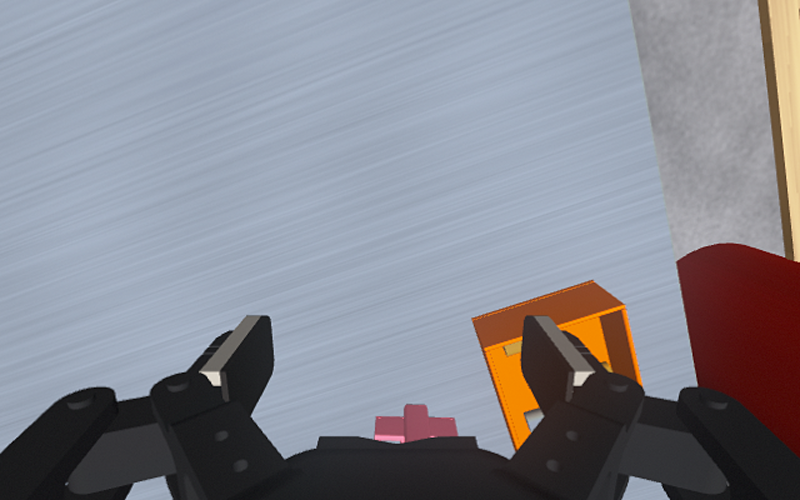

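Call:
{"fn": "servo_tool", "kwargs": {"commands": [{"ax": 0, "ay": 0, "az": -0.18, "tx": -15, "ty": -8, "tz": -30, "jaw": 85}]}}

```text
time_s: 2.38
ee_pos: [0.2088, 0.553, 0.2592]
tcp_rot: [0.076, 0.997, -0.002, -0.001]
wrist_force: [-0.3, 0.1, -0.4]
opening: 0.0851
```

Call:
{"fn": "servo_tool", "kwargs": {"commands": [{"ax": 0, "ay": 0, "az": -0.18, "tx": -25, "ty": -21, "tz": -30, "jaw": 85}, {"ax": 0, "ay": 0, "az": -0.36, "tx": -50, "ty": -42, "tz": -41, "jaw": 85}, {"ax": 0, "ay": 0, "az": -0.54, "tx": -75, "ty": -63, "tz": -41, "jaw": 85}, {"ax": 0, "ay": 0, "az": -0.72, "tx": -100, "ty": -84, "tz": -41, "jaw": 85}, {"ax": 0, "ay": 0, "az": -0.9, "tx": -130, "ty": -110, "tz": -41, "jaw": 85}, {"ax": 0, "ay": 0, "az": -1.08, "tx": -160, "ty": -135, "tz": -41, "jaw": 85}, {"ax": 0, "ay": 0, "az": -1.26, "tx": -190, "ty": -160, "tz": -41, "jaw": 85}, {"ax": 0, "ay": 0, "az": -1.44, "tx": -220, "ty": -185, "tz": -41, "jaw": 85}, {"ax": 0, "ay": 0, "az": -1.7, "tx": -245, "ty": -208, "tz": -41, "jaw": 85}, {"ax": 0, "ay": 0, "az": -1.7, "tx": -245, "ty": -208, "tz": -41, "jaw": 85}]}}

```text
time_s: 3.62
ee_pos: [0.4206, 0.3084, 0.3022]
tcp_rot: [-0.698, 0.716, -0.0, -0.0]
wrist_force: [-0.7, 0.9, 1.0]
opening: 0.085
```

Call:
{"fn": "servo_tool", "kwargs": {"commands": [{"ax": 0, "ay": 0, "az": -0.85, "tx": 0, "ty": 0, "tz": 0, "jaw": 85}, {"ax": 0, "ay": 0, "az": -0.85, "tx": 0, "ty": 0, "tz": 0, "jaw": 85}, {"ax": 0, "ay": 0, "az": -0.85, "tx": 0, "ty": 0, "tz": 0, "jaw": 85}, {"ax": 0, "ay": 0, "az": -0.85, "tx": 0, "ty": 0, "tz": 0, "jaw": 85}, {"ax": 0, "ay": 0, "az": -0.85, "tx": 0, "ty": 0, "tz": 0, "jaw": 85}, {"ax": 0, "ay": 0, "az": -1.7, "tx": 0, "ty": 0, "tz": 0, "jaw": 85}, {"ax": 0, "ay": 0, "az": -1.7, "tx": 0, "ty": 0, "tz": 0, "jaw": 85}, {"ax": 0, "ay": 0, "az": -1.7, "tx": 0, "ty": 0, "tz": 0, "jaw": 85}, {"ax": 0, "ay": 0, "az": -1.7, "tx": 0, "ty": 0, "tz": 0, "jaw": 85}, {"ax": 0, "ay": 0, "az": -1.7, "tx": 0, "ty": 0, "tz": 0, "jaw": 85}]}}

```text
time_s: 4.88
ee_pos: [0.4193, 0.3101, 0.3024]
tcp_rot: [0.999, 0.053, 0.0, -0.0]
wrist_force: [-0.5, 0.2, 0.3]
opening: 0.0848
```

Run:
```python
from h import *
s=st(); print(np.round(s["q"],3)); 
c=capture("wrist"); save(c,"w3",None,1.25)
```

```text
t 4.88 pos [0.4193 0.3101 0.3024] rot [ 0.999  0.053  0.    -0.   ] F [-0.5  0.2  0.3] op 0.0848
[ 0.386 -0.106  0.017  1.694  0.    -2.862]
```

View pics/w3.png

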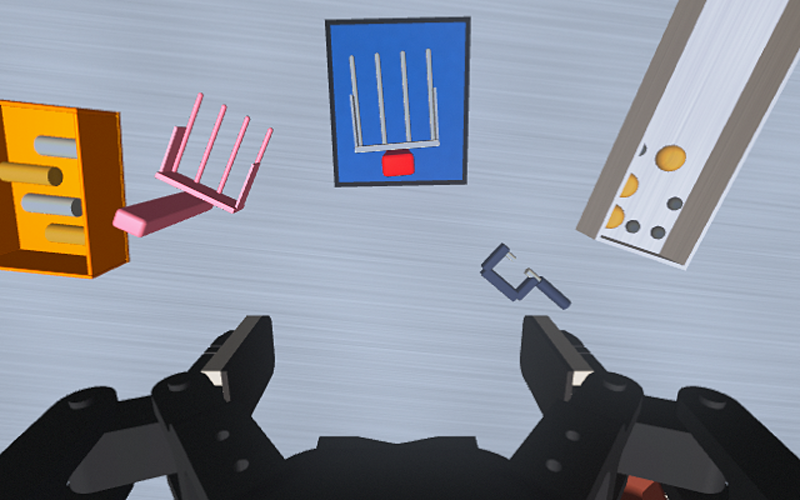

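Run:
```python
from h import *
c=capture("wrist"); save(c,"w3a",(250,0,400,160),5); save(c,"w3b",(440,0,640,230),3.4)
print(np.round(c["cam_to_world"],3))
for n in ["scoop_grip","scoop","mat","trough","big0_center","small0_center"]:
    print(n,[(np.round(d["location"],1).tolist(),round(d["confidence"],2),atz(c,d["location"],{"scoop_grip":.105,"big0_center":.021,"small0_center":.015}.get(n,0)).round(4)) for d in landmark_of(c,n)])
```

```text
[[ 0.11  -0.958 -0.265  0.487]
 [-0.994 -0.106 -0.028  0.317]
 [-0.001  0.267 -0.964  0.445]
 [ 0.     0.     0.     1.   ]]
scoop_grip [([118.5, 174.4], 0.95, array([0.3983, 0.5153, 0.105 ])), ([318.5, 128.9], 0.88, array([0.4669, 0.3142, 0.105 ]))]
scoop [([316.9, 116.8], 0.75, array([0.4758, 0.3171, 0.    ])), ([168.4, 150.4], 0.56, array([0.4111, 0.5087, 0.    ]))]
mat [([319.8, 81.6], 0.56, array([0.519 , 0.3182, 0.    ]))]
trough [([542.8, 91.0], 0.78, array([0.5393, 0.0353, 0.    ]))]
big0_center [([490.7, 173.2], 0.57, array([0.431 , 0.0866, 0.021 ]))]
small0_center [([314.2, 116.5], 0.72, array([0.4762, 0.3205, 0.015 ])), ([524.6, 186.1], 0.69, array([0.4183, 0.0344, 0.015 ]))]
```

View pics/w3a.png

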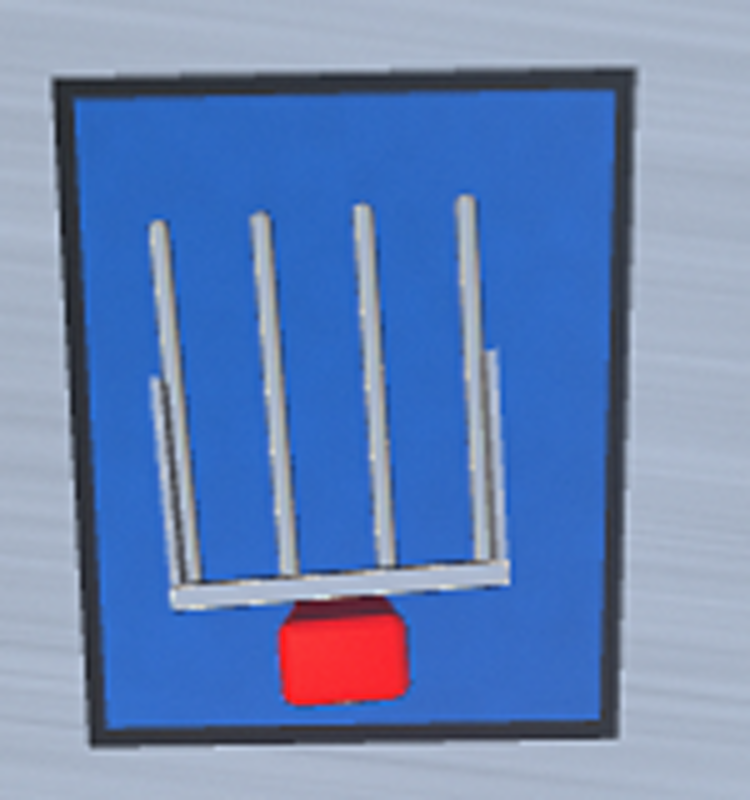

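View pics/w3b.png

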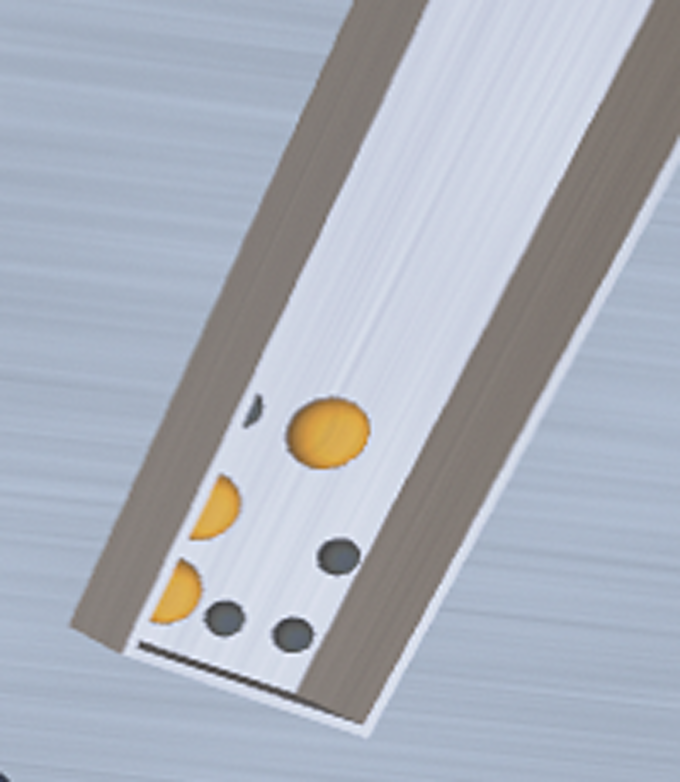

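```bash
cat > fit.py <<'E'
from h import *
from scipy.optimize import least_squares
def fit(c,obs,x0):
    # obs: list of (scoop-frame xyz rel to blade origin mm, pixel); pose x,y,yaw
    def f(p):
        Rz=R.from_euler('z',p[2]).as_matrix()
        return np.concatenate([proj(c,Rz@(np.array(o)/1000)+[p[0],p[1],0])-u for o,u in obs])
    r=least_squares(f,x0); return r.x,f(r.x)
E
python3 - <<'E'
from fit import *
c=capture("wrist")
P=lambda x,y:np.array([250+x/5,y/5])
obs=[((90,37.5,2.5),P(160,222)),((90,12.5,2.5),P(261,212)),((90,-12.5,2.5),P(363,205)),((90,-37.5,2.5),P(466,196)),
((4,41,30),P(172,584)),((4,-41,30),P(509,560))]
ob2=obs+[((-10,0,132),P(344,658))]
for o in (obs,ob2):
    p,r=fit(c,o,[.47,.31,.1]); print(p.round(4),np.degrees(p[2]).round(2),r.reshape(-1,2).round(2).tolist())
    g=p[:2]-.010*np.array([np.cos(p[2]),np.sin(p[2])]); print("grip",g.round(4))
print("mat",[atz(c,P(*q),0).round(4)[:2] for q in [(53,76),(637,70),(618,738),(91,746)]])
s=sense(); print(s["ee_pos"], R.from_quat(s["tcp_rot"]).as_euler('xyz',degrees=True))
E
```

```text
[0.4752 0.3149 0.1775] 10.17 [[-0.15, -0.22], [0.09, 0.06], [0.18, -0.26], [0.12, -0.18], [-0.36, 0.62], [0.13, 0.04]]
grip [0.4654 0.3131]
[0.4754 0.315  0.1767] 10.12 [[-0.17, -0.4], [0.06, -0.11], [0.16, -0.41], [0.1, -0.31], [-0.45, 0.44], [0.06, -0.08], [0.18, 0.73]]
grip [0.4655 0.3132]
mat [array([0.587 , 0.3957]), array([0.6024, 0.2564]), array([0.444 , 0.2379]), array([0.4278, 0.3767])]
[0.4193178  0.31009959 0.30234226] [-1.79995567e+02 -7.05462714e-03  5.77301391e+00]
```

Call:
{"fn": "servo_tool", "kwargs": {"commands": [{"ax": 0, "ay": 0, "az": -0.077, "tx": 46.3, "ty": 1.7, "tz": 0, "jaw": 85}, {"ax": 0, "ay": 0, "az": -0.077, "tx": 46.3, "ty": 1.7, "tz": 60, "jaw": 85}, {"ax": 0, "ay": 0, "az": -0.077, "tx": 46.3, "ty": 1.7, "tz": 110, "jaw": 85}, {"ax": 0, "ay": 0, "az": -0.077, "tx": 46.3, "ty": 1.7, "tz": 110, "jaw": 85}]}}

```text
time_s: 5.82
ee_pos: [0.4631, 0.3121, 0.1882]
tcp_rot: [0.996, 0.089, -0.004, 0.001]
wrist_force: [0.2, -0.3, 0.7]
opening: 0.0853
```

Run:
```python
from h import *
s=st(); print(np.round(s["q"],3)); 
c=capture("wrist"); save(c,"w4",None,1.25)
```

```text
t 5.83 pos [0.4631 0.3121 0.1882] rot [ 0.996  0.089 -0.004  0.001] F [ 0.2 -0.3  0.7] op 0.0853
[ 0.359 -0.017 -0.105  1.49   0.    -2.961]
```

View pics/w4.png

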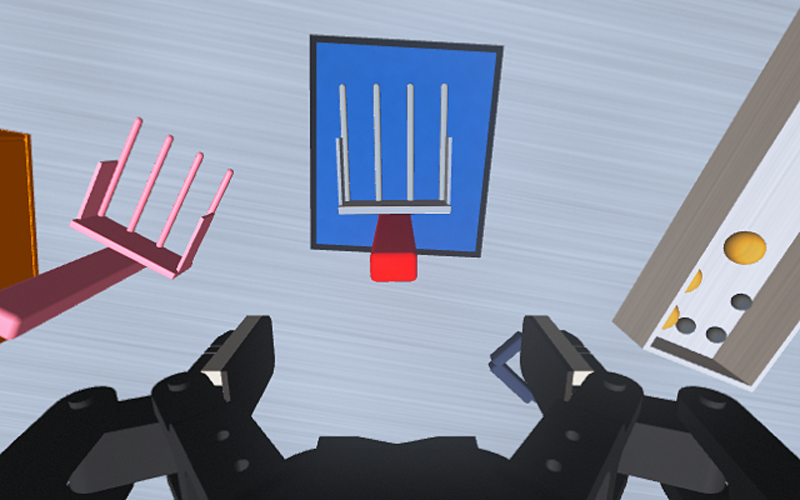

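Call:
{"fn": "servo_tool", "kwargs": {"commands": [{"ax": 0, "ay": 0, "az": 0, "tx": 0, "ty": -0.8, "tz": 40, "jaw": 85}, {"ax": 0, "ay": 0, "az": 0, "tx": 0, "ty": -0.8, "tz": 75, "jaw": 85}, {"ax": 0, "ay": 0, "az": 0, "tx": 0, "ty": -0.8, "tz": 106, "jaw": 85}, {"ax": 0, "ay": 0, "az": 0, "tx": 0, "ty": -0.8, "tz": 106, "jaw": 85}, {"ax": 0, "ay": 0, "az": 0, "tx": 0, "ty": -0.8, "tz": 106, "jaw": 85}]}}

```text
time_s: 6.5
ee_pos: [0.4671, 0.3146, 0.0896]
tcp_rot: [0.996, 0.089, 0.002, -0.001]
wrist_force: [1.4, 0.1, 0.2]
opening: 0.0852
```

Run:
```python
from h import *
s=st(); print(np.round(s["q"],3)); 
c=capture("wrist"); save(c,"w5",None,1.25)
```

```text
t 6.5 pos [0.4671 0.3146 0.0896] rot [ 0.996  0.089  0.002 -0.001] F [1.4 0.1 0.2] op 0.0852
[ 0.36   0.01  -0.258  1.299  0.    -2.96 ]
```

View pics/w5.png

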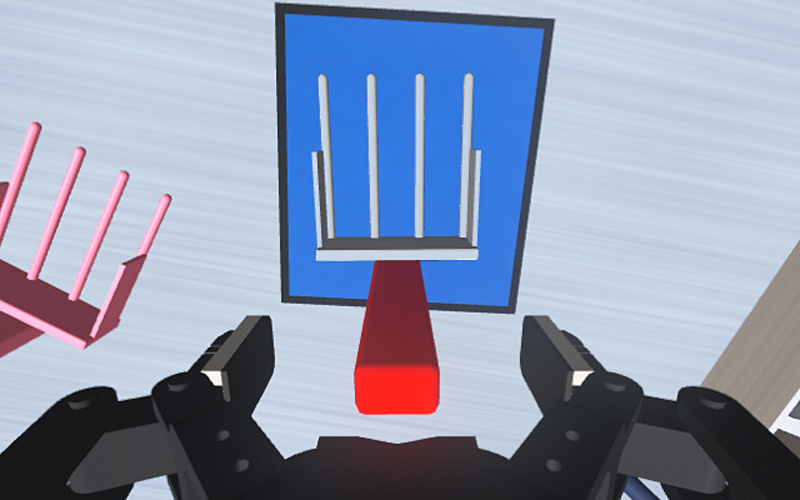

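Call:
{"fn": "servo_tool", "kwargs": {"commands": [{"ax": 0, "ay": 0, "az": 0, "tx": -1, "ty": 0.5, "tz": 2, "jaw": 40}, {"ax": 0, "ay": 0, "az": 0, "tx": -1, "ty": 0.5, "tz": 2, "jaw": 15}, {"ax": 0, "ay": 0, "az": 0, "tx": -1, "ty": 0.5, "tz": 2, "jaw": 15}, {"ax": 0, "ay": 0, "az": 0, "tx": -1, "ty": 0.5, "tz": 2, "jaw": 15}, {"ax": 0, "ay": 0, "az": 0, "tx": -1, "ty": 0.5, "tz": 2, "jaw": 15}, {"ax": 0, "ay": 0, "az": 0, "tx": -1, "ty": 0.5, "tz": 2, "jaw": 15}, {"ax": 0, "ay": 0, "az": 0, "tx": -1, "ty": 0.5, "tz": 2, "jaw": 15}, {"ax": 0, "ay": 0, "az": 0, "tx": -1, "ty": 0.5, "tz": 2, "jaw": 15}], "force": 110}}

```text
time_s: 7.55
ee_pos: [0.4646, 0.3134, 0.0846]
tcp_rot: [0.996, 0.089, 0.0, -0.0]
wrist_force: [-1.6, 2.0, 4.9]
opening: 0.0228
```

Run:
```python
from fit import *
s=st(); print(np.round(s["q"],3)); 
c=capture("wrist"); save(c,"w6",None,1.25)
```

```text
t 7.55 pos [0.4646 0.3134 0.0846] rot [ 0.996  0.089  0.    -0.   ] F [-1.6  2.   4.9] op 0.0228
[ 0.36   0.009 -0.268  1.293  0.    -2.96 ]
```

View pics/w6.png

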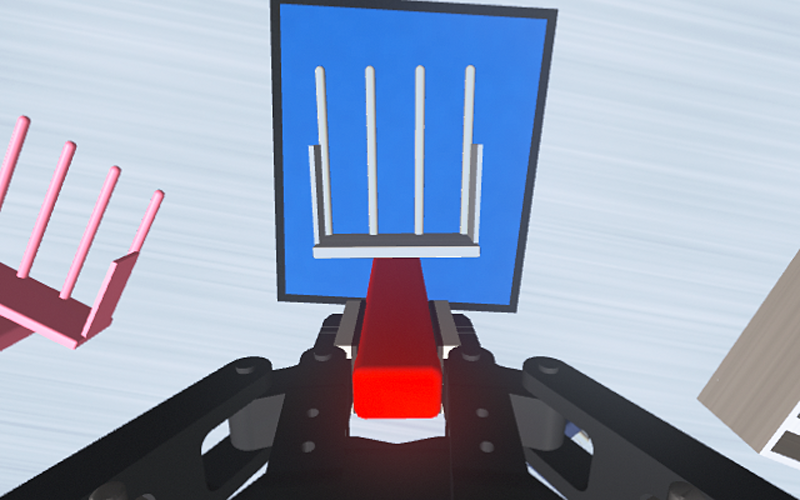

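Run:
```python
from fit import *
s=sense()
c=capture("wrist"); save(c,"w6a",(240,40,400,220),5)
P=lambda x,y:np.array([x/1.25,y/1.25])
obs=[((90,37.5,2.5),P(320,70)),((90,12.5,2.5),P(370,70)),((90,-12.5,2.5),P(420,70)),((90,-37.5,2.5),P(470,70)),
((4,41,30),P(314,246)),((4,-41,30),P(479,246))]
p,r=fit(c,obs,[.47,.31,.17]); print(p.round(4),np.degrees(p[2]).round(2),r.reshape(-1,2).round(2).tolist())
Rt=R.from_quat(s["tcp_rot"]).as_matrix(); print("tool",(Rt.T@(np.array([p[0],p[1],0])-s["ee_pos"])).round(4), np.degrees(np.arctan2(Rt[1,0],Rt[0,0])))
# trough: wrist projection later
```

```text
[0.4743 0.3153 0.1847] 10.58 [[0.04, -0.8], [0.1, -1.08], [0.2, -1.33], [0.32, -1.56], [-1.31, 3.01], [0.65, 2.35]]
tool [ 0.0099 -0.0001  0.0846] 10.240849244037626
```

View pics/w6a.png

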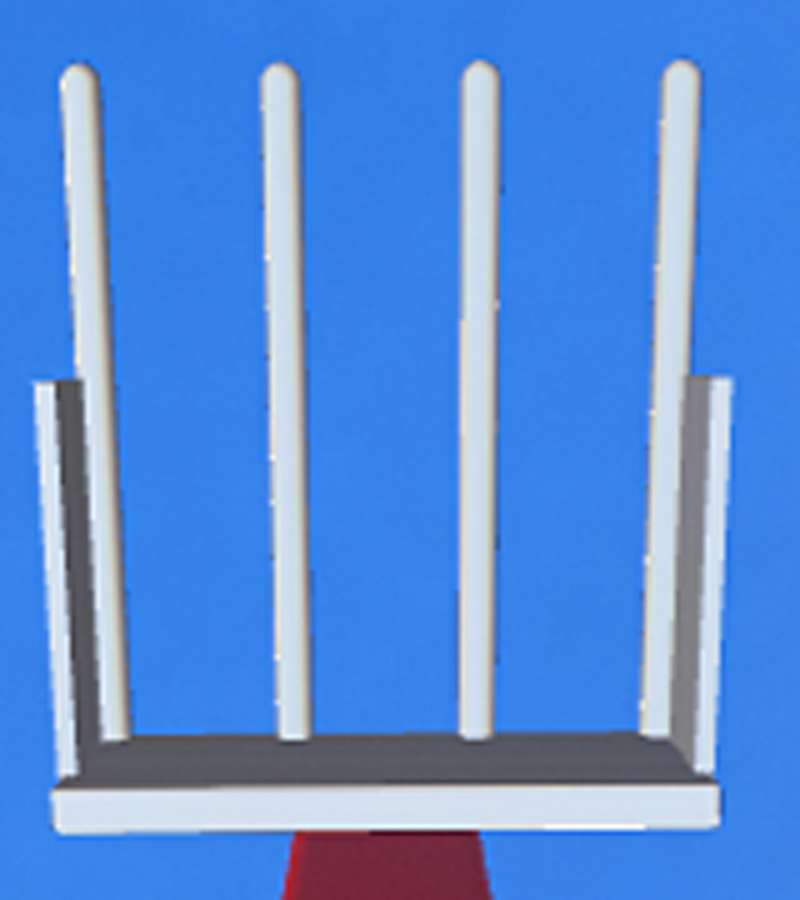

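Call:
{"fn": "servo_tool", "kwargs": {"commands": [{"ax": 0, "ay": 0, "az": 0, "tx": 0, "ty": 0, "tz": -15, "jaw": 15}, {"ax": 0, "ay": 0, "az": 0, "tx": 0, "ty": 0, "tz": -55, "jaw": 15}, {"ax": 0, "ay": 0, "az": 0, "tx": 0, "ty": 0, "tz": -110, "jaw": 15}, {"ax": 0, "ay": 0, "az": 0.17, "tx": 15, "ty": 30, "tz": -160, "jaw": 15}, {"ax": 0, "ay": 0, "az": 0.34, "tx": 27, "ty": 65, "tz": -200, "jaw": 15}, {"ax": 0, "ay": 0, "az": 0.51, "tx": 40, "ty": 100, "tz": -200, "jaw": 15}, {"ax": 0, "ay": 0, "az": 0.68, "tx": 52, "ty": 135, "tz": -200, "jaw": 15}, {"ax": 0, "ay": 0, "az": 0.85, "tx": 65, "ty": 170, "tz": -200, "jaw": 15}, {"ax": 0, "ay": 0, "az": 1.02, "tx": 78, "ty": 205, "tz": -200, "jaw": 15}, {"ax": 0, "ay": 0, "az": 1.19, "tx": 90, "ty": 240, "tz": -200, "jaw": 15}, {"ax": 0, "ay": 0, "az": 1.36, "tx": 103, "ty": 280, "tz": -200, "jaw": 15}, {"ax": 0, "ay": 0, "az": 1.53, "tx": 112, "ty": 305, "tz": -200, "jaw": 15}, {"ax": 0, "ay": 0, "az": 1.76, "tx": 119, "ty": 327, "tz": -200, "jaw": 15}, {"ax": 0, "ay": 0, "az": 1.76, "tx": 119, "ty": 327, "tz": -200, "jaw": 15}]}}

```text
time_s: 9.4
ee_pos: [0.6398, 0.0105, 0.2838]
tcp_rot: [-0.701, 0.713, 0.0, -0.001]
wrist_force: [-0.3, 1.1, -2.6]
opening: 0.023
```

Call:
{"fn": "servo_tool", "kwargs": {"commands": [{"ax": 0, "ay": 0, "az": 0.17, "tx": 0, "ty": 0, "tz": 0, "jaw": 15}, {"ax": 0, "ay": 0, "az": 0.34, "tx": 0, "ty": 0, "tz": 0, "jaw": 15}, {"ax": 0, "ay": 0, "az": 0.51, "tx": 0, "ty": 0, "tz": 0, "jaw": 15}, {"ax": 0, "ay": 0, "az": 0.68, "tx": 0, "ty": 0, "tz": 0, "jaw": 15}, {"ax": 0, "ay": 0, "az": 0.85, "tx": 0, "ty": 0, "tz": 0, "jaw": 15}, {"ax": 0, "ay": 0, "az": 1.02, "tx": 0, "ty": 0, "tz": 0, "jaw": 15}, {"ax": 0, "ay": 0, "az": 1.19, "tx": 0, "ty": 0, "tz": 0, "jaw": 15}, {"ax": 0, "ay": 0, "az": 1.36, "tx": 0, "ty": 0, "tz": 0, "jaw": 15}, {"ax": 0, "ay": 0, "az": 1.53, "tx": 0, "ty": 0, "tz": 0, "jaw": 15}, {"ax": 0, "ay": 0, "az": 1.76, "tx": 0, "ty": 0, "tz": 0, "jaw": 15}, {"ax": 0, "ay": 0, "az": 1.76, "tx": 0, "ty": 0, "tz": 0, "jaw": 15}]}}

```text
time_s: 10.78
ee_pos: [0.6394, 0.0123, 0.2844]
tcp_rot: [0.102, 0.995, -0.0, -0.0]
wrist_force: [0.9, -0.2, -2.1]
opening: 0.0226
```

Run:
```python
from h import *
s=st(); print(np.round(s["q"],3)); 
c=capture("wrist"); save(c,"w7",None,1.25)
```

```text
t 10.78 pos [0.6394 0.0123 0.2844] rot [ 0.102  0.995 -0.    -0.   ] F [ 0.9 -0.2 -2.1] op 0.0226
[-1.850e-01  2.520e-01  3.580e-01  1.678e+00 -1.000e-03  1.900e-02]
```

View pics/w7.png

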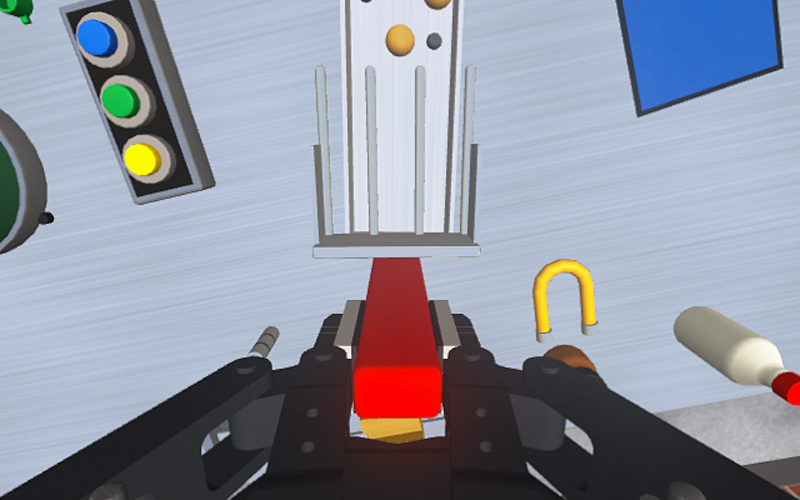

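Run:
```python
from h import *
c=capture("wrist"); save(c,"w7a",(240,0,400,110),5); save(c,"w7b",(240,100,400,220),5)
```

```text
(no output)
```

View pics/w7a.png

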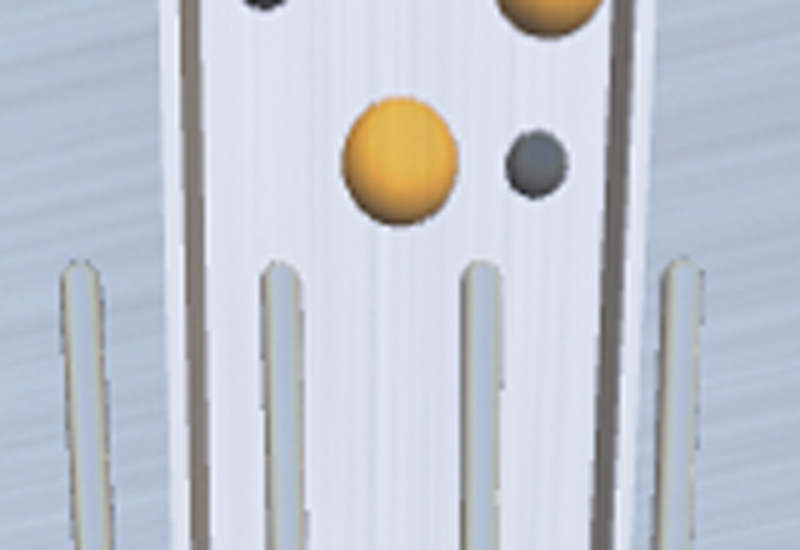

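View pics/w7b.png

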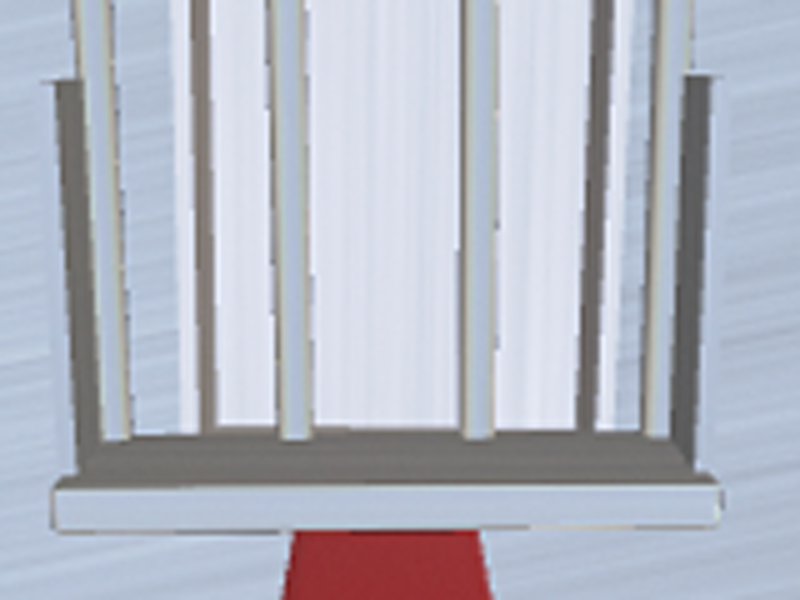

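Run:
```python
from h import *
c=capture("wrist"); s=sense()
A=lambda x,y:(240+x/5,y/5); B=lambda x,y:(240+x/5,100+y/5)
Rt=R.from_quat(s["tcp_rot"]).as_matrix(); p0=np.array(s["ee_pos"])
def tl(p): return (Rt.T@(p-p0)*1000).round(1)
L=[A(181,20),A(191,540),B(191,50),B(197,400)]; Rr=[A(633,20),A(612,540),B(613,50),B(598,400)]
for u,v in zip(L,Rr):
    a,b=atz(c,u,.05),atz(c,v,.05); print(tl(a),tl(b),"mid",tl((a+b)/2)[:2],"w",np.linalg.norm(a-b)*1000)
print("tines y at own depth", [tl(atz(c,A(x,265),p0[2]-.0846+.0025)) for x in (80,280,480,683)])
print("end floor line",tl(atz(c,B(245,428),.008)),tl(atz(c,B(350,429),.008)), tl(atz(c,B(540,431),.008)))
print("ball",tl(atz(c,A(400,161),.021)), "far",tl(atz(c,A(550,-20),.021)))
print(p0, np.degrees(np.arctan2(Rt[1,0],Rt[0,0])))
```

```text
[168.9 -41.3 234.5] [168.8  50.  234.4] mid [168.9   4.3] w 91.26402087468774
[ 67.6 -42.5 234.4] [ 67.5  49.2 234.4] mid [67.5  3.4] w 91.65735530835417
[ 65.5 -42.5 234.4] [ 65.4  49.5 234.4] mid [65.4  3.5] w 92.01473462214564
[-12.4 -43.7 234.4] [-12.5  48.7 234.3] mid [-12.4   2.5] w 92.37089142002165
tines y at own depth [array([100.5, -38.2,  82.2]), array([100.5, -13.3,  82.1]), array([100.4,  11.6,  82.1]), array([100.4,  36.9,  82.1])]
end floor line [-28.6 -36.4 276.4] [-28.9  -9.4 276.4] [-29.5  39.5 276.3]
ball [148.6   3.2 263.4] far [184.4  35.6 263.4]
[0.63951585 0.01232874 0.28436558] 168.5939552414568
```

Call:
{"fn": "servo_tool", "kwargs": {"commands": [{"ax": 0, "ay": 0, "az": 0.01, "tx": 0, "ty": 3.5, "tz": 50, "jaw": 15}, {"ax": 0, "ay": 0, "az": 0.01, "tx": 0, "ty": 3.5, "tz": 100, "jaw": 15}, {"ax": 0, "ay": 0, "az": 0.01, "tx": 0, "ty": 3.5, "tz": 135, "jaw": 15}, {"ax": 0, "ay": 0, "az": 0.01, "tx": 0, "ty": 3.5, "tz": 135, "jaw": 15}, {"ax": 0, "ay": 0, "az": 0.01, "tx": 0, "ty": 3.5, "tz": 135, "jaw": 15}]}}

```text
time_s: 11.55
ee_pos: [0.6411, 0.0158, 0.1513]
tcp_rot: [0.104, 0.995, -0.0, 0.001]
wrist_force: [-0.2, -0.2, -1.6]
opening: 0.0227
```

Run:
```python
from h import *
s=st(); print(np.round(s["q"],3)); 
c=capture("wrist"); save(c,"w8",(200,0,440,220),3.3)
```

```text
t 11.55 pos [0.6411 0.0158 0.1513] rot [ 0.104  0.995 -0.     0.001] F [-0.2 -0.2 -1.6] op 0.0227
[-0.179  0.227  0.087  1.429 -0.     0.031]
```

View pics/w8.png

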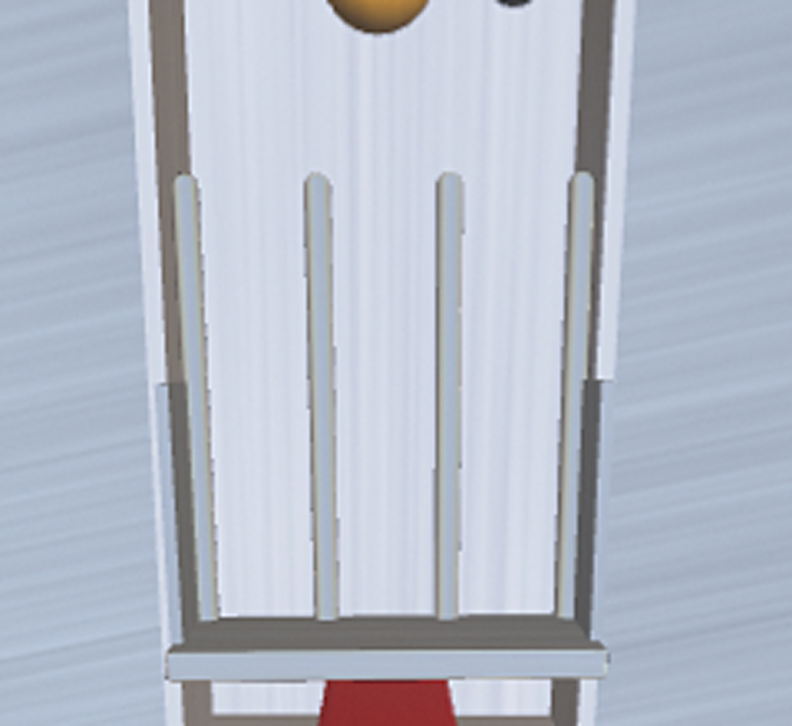

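Run:
```python
from h import *
c=capture("wrist"); s=sense()
A=lambda x,y:(200+x/3.3,y/3.3)
Rt=R.from_quat(s["tcp_rot"]).as_matrix(); p0=np.array(s["ee_pos"])
def tl(p): return (Rt.T@(p-p0)*1000).round(1)
img=c["color"].astype(int)
for r in (10,30,50,70,90,110):
    row=img[r].sum(1); print(r, [ (i,row[i+1]-row[i]) for i in range(225,400) if abs(row[i+1]-row[i])>60])
for u,v in [(A(151,20),A(614,20)),(A(159,180),A(610,180)),(A(183,712),A(582,712))]:
    a,b=atz(c,u,.05),atz(c,v,.05); print(tl(a),tl(b),"mid",tl((a+b)/2)[:2],"w",np.linalg.norm(a-b)*1000)
print("tines",[tl(atz(c,A(x,178),p0[2]-.0846+.0025)) for x in (186,317,449,582)])
```

```text
10 [(238, np.int64(82)), (244, np.int64(-159)), (245, np.int64(-174)), (255, np.int64(316)), (375, np.int64(-323)), (384, np.int64(157)), (385, np.int64(237)), (391, np.int64(-79))]
30 [(245, np.int64(-162)), (246, np.int64(-177)), (256, np.int64(340)), (374, np.int64(-302)), (383, np.int64(162)), (384, np.int64(207)), (390, np.int64(-75))]
50 [(246, np.int64(-162)), (247, np.int64(-168)), (256, np.int64(86)), (257, np.int64(242)), (373, np.int64(-260)), (382, np.int64(152)), (383, np.int64(200)), (389, np.int64(-69))]
70 [(241, np.int64(70)), (247, np.int64(-161)), (248, np.int64(-166)), (252, np.int64(149)), (253, np.int64(82)), (260, np.int64(213)), (291, np.int64(-215)), (293, np.int64(95)), (300, np.int64(159)), (331, np.int64(-259)), (332, np.int64(91)), (333, np.int64(82)), (340, np.int64(143)), (370, np.int64(-140)), (371, np.int64(-167)), (372, np.int64(136)), (373, np.int64(67)), (378, np.int64(-111)), (379, np.int64(-133)), (381, np.int64(151)), (382, np.int64(210))]
90 [(243, np.int64(68)), (248, np.int64(-168)), (249, np.int64(-149)), (253, np.int64(141)), (254, np.int64
[... 356 characters left out ...]
t64(-151)), (254, np.int64(72)), (255, np.int64(113)), (262, np.int64(215)), (292, np.int64(-213)), (294, np.int64(88)), (301, np.int64(120)), (331, np.int64(-279)), (332, np.int64(142)), (339, np.int64(138)), (369, np.int64(-202)), (371, np.int64(117)), (377, np.int64(-203)), (379, np.int64(137)), (380, np.int64(227)), (385, np.int64(-70))]
[131.8 -46.9 101.5] [131.9  44.9 101.5] mid [131.9  -1. ] w 91.79820317795215
[102.4 -46.9 101.6] [102.5  45.7 101.6] mid [102.4  -0.6] w 92.58627150165833
[-12.4 -47.6 102. ] [-12.4  45.4 102. ] mid [-12.4  -1.1] w 93.0274358753122
tines [array([ 99.9, -38. ,  81.7]), array([ 99.9, -13.3,  81.7]), array([99.9, 11.5, 81.7]), array([100. ,  36.6,  81.7])]
```

Call:
{"fn": "servo_tool", "kwargs": {"commands": [{"ax": 0, "ay": 0, "az": 0, "tx": 0, "ty": 0, "tz": 15, "jaw": 15}, {"ax": 0, "ay": 0, "az": 0, "tx": 0, "ty": 0, "tz": 30, "jaw": 15}, {"ax": 0, "ay": 0, "az": 0, "tx": 0, "ty": 0, "tz": 42, "jaw": 15}, {"ax": 0, "ay": 0, "az": 0, "tx": 0, "ty": 0, "tz": 50, "jaw": 15}, {"ax": 0, "ay": 0, "az": 0, "tx": 0, "ty": 0, "tz": 54, "jaw": 15}, {"ax": 0, "ay": 0, "az": 0, "tx": 0, "ty": 0, "tz": 54, "jaw": 15}]}}

```text
time_s: 12.4
ee_pos: [0.6403, 0.016, 0.0952]
tcp_rot: [0.105, 0.995, 0.0, -0.0]
wrist_force: [0.3, 0.3, -3.0]
opening: 0.023
```

Run:
```python
from h import *
s=st(); print(np.round(s["q"],3)); 
c=capture("wrist"); save(c,"w9",(200,0,440,220),3.3)
```

```text
t 12.4 pos [0.6403 0.016  0.0952] rot [ 0.105  0.995  0.    -0.   ] F [ 0.3  0.3 -3. ] op 0.023
[-0.179  0.245  0.006  1.332  0.     0.031]
```

View pics/w9.png

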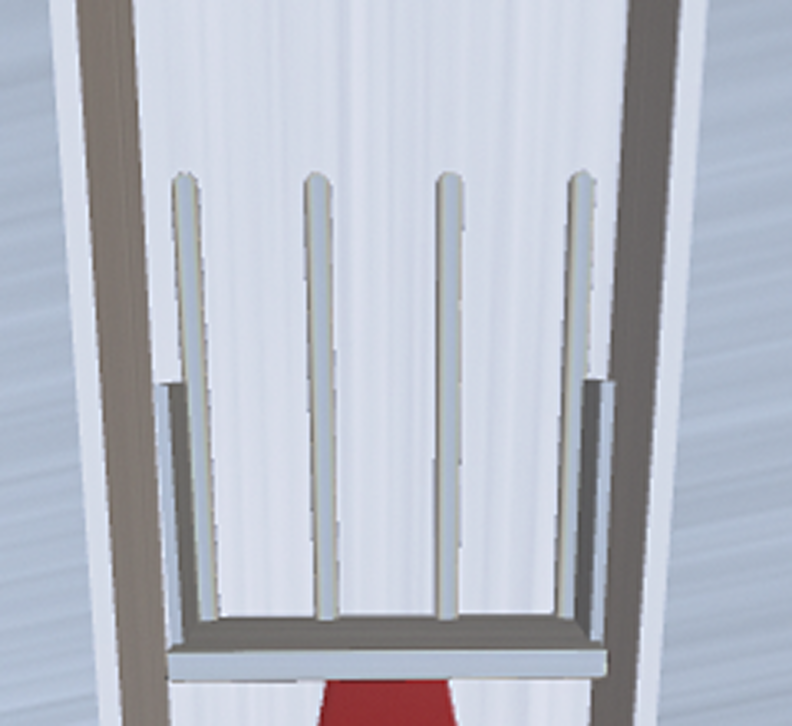

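Call:
{"fn": "servo_tool", "kwargs": {"commands": [{"ax": 0, "ay": 0, "az": 0, "tx": 8, "ty": 0, "tz": 1.5, "jaw": 15}, {"ax": 0, "ay": 0, "az": 0, "tx": 18, "ty": 0, "tz": 1.5, "jaw": 15}, {"ax": 0, "ay": 0, "az": 0, "tx": 26, "ty": 0, "tz": 1.5, "jaw": 15}, {"ax": 0, "ay": 0, "az": 0, "tx": 32, "ty": 0, "tz": 1.5, "jaw": 15}, {"ax": 0, "ay": 0, "az": 0, "tx": 38, "ty": 0, "tz": 1.5, "jaw": 15}, {"ax": 0, "ay": 0, "az": 0, "tx": 44, "ty": 0, "tz": 1.5, "jaw": 15}, {"ax": 0, "ay": 0, "az": 0, "tx": 50, "ty": 0, "tz": 1.5, "jaw": 15}, {"ax": 0, "ay": 0, "az": 0, "tx": 56, "ty": 0, "tz": 1.5, "jaw": 15}, {"ax": 0, "ay": 0, "az": 0, "tx": 62, "ty": 0, "tz": 1.5, "jaw": 15}, {"ax": 0, "ay": 0, "az": 0, "tx": 68, "ty": 0, "tz": 1.5, "jaw": 15}]}}

```text
time_s: 13.7
ee_pos: [0.5735, 0.0303, 0.0938]
tcp_rot: [0.105, 0.995, 0.0, 0.0]
wrist_force: [-0.3, 0.7, -1.9]
opening: 0.0225
```

Run:
```python
from h import *
s=st(); print(np.round(s["q"],3)); 
c=capture("wrist"); save(c,"w10",(200,0,440,220),3.3)
```

```text
t 13.7 pos [0.5735 0.0303 0.0938] rot [0.105 0.995 0.    0.   ] F [-0.3  0.7 -1.9] op 0.0225
[-0.175  0.047 -0.213  1.311  0.     0.035]
```

View pics/w10.png

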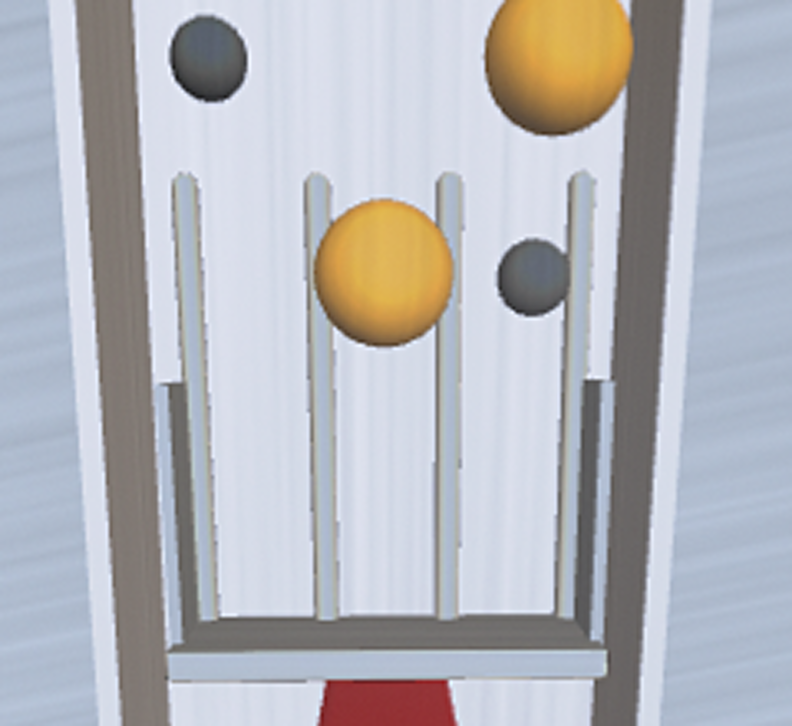

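Call:
{"fn": "servo_tool", "kwargs": {"commands": [{"ax": 0, "ay": 0, "az": 0, "tx": 5, "ty": 1.5, "tz": 0, "jaw": 15}, {"ax": 0, "ay": 0, "az": 0, "tx": 10, "ty": 1.5, "tz": 0, "jaw": 15}, {"ax": 0, "ay": 0, "az": 0, "tx": 15, "ty": 1.5, "tz": 0, "jaw": 15}, {"ax": 0, "ay": 0, "az": 0, "tx": 20, "ty": 1.5, "tz": 0, "jaw": 15}, {"ax": 0, "ay": 0, "az": 0, "tx": 25, "ty": 1.5, "tz": 0, "jaw": 15}, {"ax": 0, "ay": 0, "az": 0, "tx": 30, "ty": 1.5, "tz": 0, "jaw": 15}, {"ax": 0, "ay": 0, "az": 0, "tx": 35, "ty": 1.5, "tz": 0, "jaw": 15}, {"ax": 0, "ay": 0, "az": 0, "tx": 40, "ty": 1.5, "tz": 0, "jaw": 15}, {"ax": 0, "ay": 0, "az": 0, "tx": 45, "ty": 1.5, "tz": 0, "jaw": 15}]}}

```text
time_s: 14.88
ee_pos: [0.5299, 0.0411, 0.0938]
tcp_rot: [0.105, 0.995, 0.0, 0.0]
wrist_force: [-0.2, -0.4, -2.2]
opening: 0.0229
```

Run:
```python
from h import *
s=st(); print(np.round(s["q"],3)); 
c=capture("wrist"); save(c,"w11",(200,0,440,220),3.3)
```

```text
t 14.88 pos [0.5299 0.0411 0.0938] rot [0.105 0.995 0.    0.   ] F [-0.2 -0.4 -2.2] op 0.0229
[-0.169 -0.085 -0.342  1.313  0.     0.041]
```

View pics/w11.png

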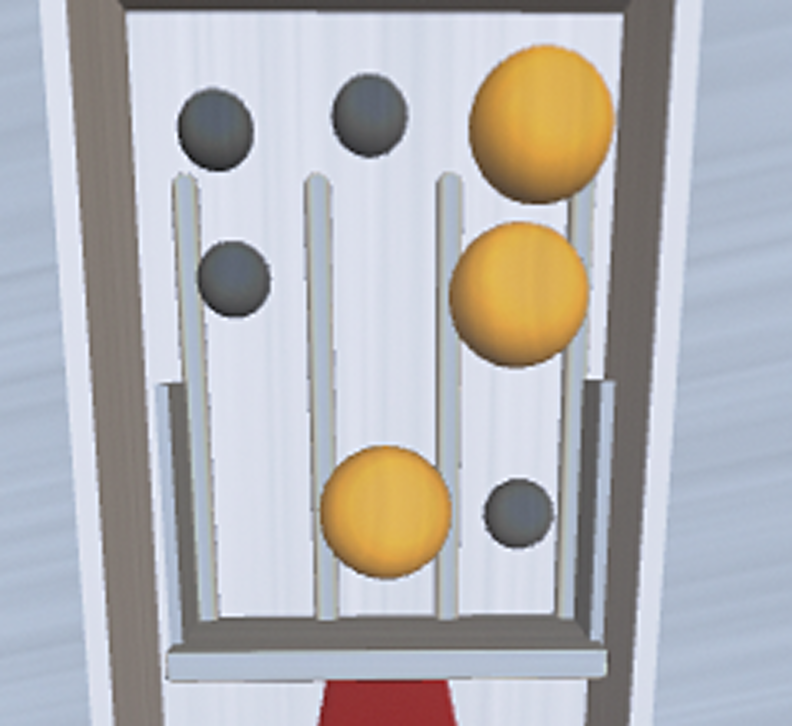

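Call:
{"fn": "servo_tool", "kwargs": {"commands": [{"ax": 0, "ay": 0, "az": 0, "tx": 5, "ty": 0, "tz": 0, "jaw": 15}, {"ax": 0, "ay": 0, "az": 0, "tx": 9, "ty": 0, "tz": 0, "jaw": 15}, {"ax": 0, "ay": 0, "az": 0, "tx": 13, "ty": 0, "tz": 0, "jaw": 15}, {"ax": 0, "ay": 0, "az": 0, "tx": 17, "ty": 0, "tz": 0, "jaw": 15}, {"ax": 0, "ay": 0, "az": 0, "tx": 20, "ty": 0, "tz": 0, "jaw": 15}, {"ax": 0, "ay": 0, "az": 0, "tx": 23, "ty": 0, "tz": 0, "jaw": 15}, {"ax": 0, "ay": 0, "az": 0, "tx": 23, "ty": 0, "tz": 0, "jaw": 15}]}}

```text
time_s: 15.8
ee_pos: [0.5076, 0.0459, 0.0938]
tcp_rot: [0.105, 0.995, 0.0, 0.0]
wrist_force: [-0.9, 0.7, -2.1]
opening: 0.0232
```

Run:
```python
from h import *
s=st(); print(np.round(s["q"],3)); 
c=capture("wrist"); save(c,"w12",(200,0,440,220),3.3)
```

```text
t 15.8 pos [0.5076 0.0459 0.0938] rot [0.105 0.995 0.    0.   ] F [-0.9  0.7 -2.1] op 0.0232
[-0.167 -0.153 -0.406  1.318  0.     0.043]
```

View pics/w12.png

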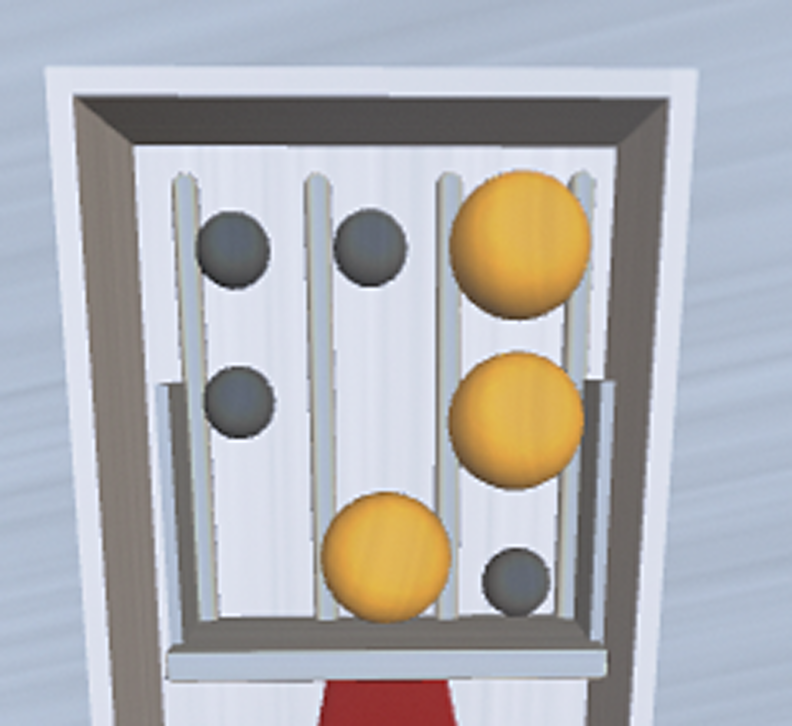

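Call:
{"fn": "servo_tool", "kwargs": {"commands": [{"ax": 0, "ay": 0, "az": 0, "tx": -1, "ty": -1, "tz": -4, "jaw": 15}, {"ax": 0, "ay": 0, "az": 0, "tx": -1, "ty": -1.5, "tz": -9, "jaw": 15}, {"ax": 0, "ay": 0, "az": 0, "tx": -1, "ty": -1.5, "tz": -14, "jaw": 15}, {"ax": 0, "ay": 0, "az": 0, "tx": -1, "ty": -1.5, "tz": -18, "jaw": 15}, {"ax": 0, "ay": 0.03, "az": 0, "tx": -3, "ty": -1.5, "tz": -20, "jaw": 15}, {"ax": 0, "ay": 0.07, "az": 0, "tx": -6, "ty": -1.5, "tz": -21, "jaw": 15}, {"ax": 0, "ay": 0.11, "az": 0, "tx": -9, "ty": -1.5, "tz": -22, "jaw": 15}, {"ax": 0, "ay": 0.15, "az": 0, "tx": -13, "ty": -1.5, "tz": -23, "jaw": 15}, {"ax": 0, "ay": 0.2, "az": 0, "tx": -17, "ty": -1.5, "tz": -24, "jaw": 15}, {"ax": 0, "ay": 0.2, "az": 0, "tx": -17, "ty": -1.5, "tz": -24, "jaw": 15}]}}

```text
time_s: 17.1
ee_pos: [0.5246, 0.0405, 0.1174]
tcp_rot: [0.104, 0.99, 0.01, -0.099]
wrist_force: [0.3, -0.1, -3.8]
opening: 0.0225
```

Run:
```python
from h import *
s=st(); print(np.round(s["q"],3)); 
c=capture("wrist"); save(c,"w13",(200,0,440,220),3.3)
```

```text
t 17.1 pos [0.5246 0.0405 0.1174] rot [ 0.104  0.99   0.01  -0.099] F [ 0.3 -0.1 -3.8] op 0.0225
[-0.176  0.151 -0.075  1.545  0.007  0.034]
```

View pics/w13.png

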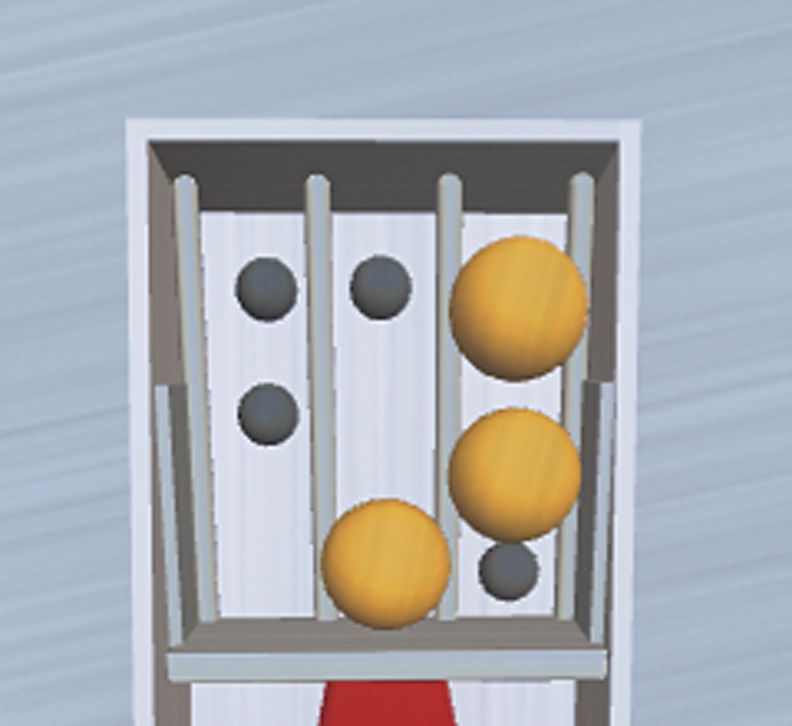

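Call:
{"fn": "servo_tool", "kwargs": {"commands": [{"ax": 0, "ay": 0, "az": 0, "tx": 1, "ty": 0, "tz": -5, "jaw": 15}, {"ax": 0, "ay": 0, "az": 0, "tx": 2, "ty": 0, "tz": -10, "jaw": 15}, {"ax": 0, "ay": 0, "az": 0, "tx": 3, "ty": 0, "tz": -15, "jaw": 15}, {"ax": 0, "ay": 0, "az": 0, "tx": 3, "ty": 0, "tz": -15, "jaw": 15}]}}

```text
time_s: 17.65
ee_pos: [0.5244, 0.0407, 0.1339]
tcp_rot: [0.104, 0.99, 0.01, -0.099]
wrist_force: [1.0, 0.1, -4.6]
opening: 0.0225
```

Run:
```python
from h import *
s=st(); print(np.round(s["q"],3)); 
c=capture("wrist"); save(c,"w14",(200,0,440,220),3.3)
```

```text
t 17.65 pos [0.5244 0.0407 0.1339] rot [ 0.104  0.99   0.01  -0.099] F [ 1.   0.1 -4.6] op 0.0225
[-0.176  0.142 -0.055  1.573  0.007  0.034]
```

View pics/w14.png

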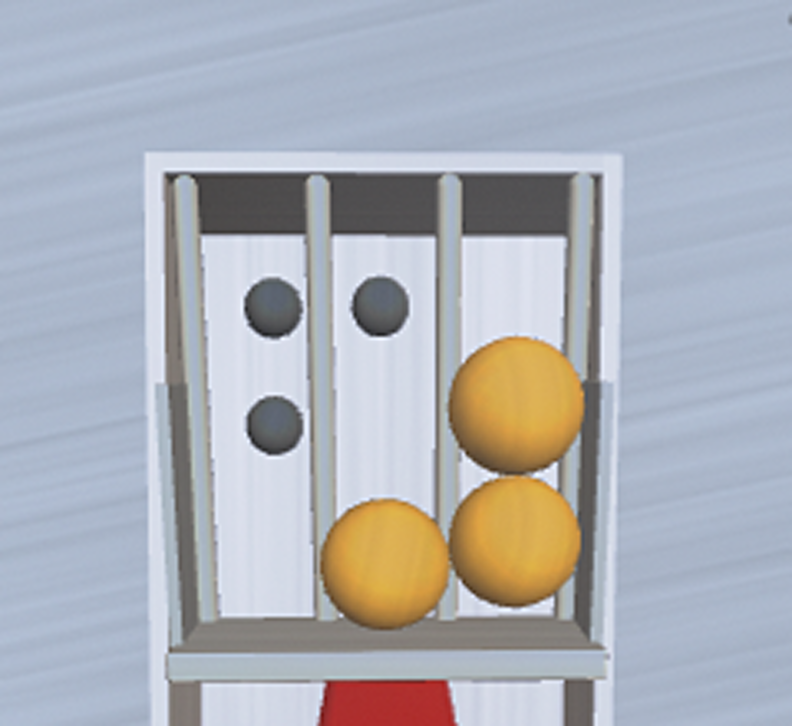

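Call:
{"fn": "servo_tool", "kwargs": {"commands": [{"ax": 0, "ay": 0, "az": 0, "tx": 3, "ty": 0, "tz": -15, "jaw": 15}, {"ax": 0, "ay": 0, "az": 0, "tx": 7, "ty": 0, "tz": -35, "jaw": 15}, {"ax": 0, "ay": 0, "az": 0, "tx": 11, "ty": 0, "tz": -55, "jaw": 15}, {"ax": 0, "ay": 0, "az": 0, "tx": 15, "ty": 0, "tz": -75, "jaw": 15}, {"ax": 0, "ay": 0, "az": 0, "tx": 19, "ty": 0, "tz": -95, "jaw": 15}, {"ax": 0, "ay": 0, "az": 0, "tx": 22, "ty": 0, "tz": -108, "jaw": 15}, {"ax": 0, "ay": 0, "az": 0, "tx": 22, "ty": 0, "tz": -108, "jaw": 15}]}}

```text
time_s: 18.58
ee_pos: [0.5245, 0.0407, 0.2446]
tcp_rot: [0.104, 0.99, 0.01, -0.098]
wrist_force: [0.1, -0.1, -5.0]
opening: 0.0226
```

Run:
```python
from h import *
s=st(); print(np.round(s["q"],3)); 
c=capture("wrist"); save(c,"w15",(200,0,440,220),3.3)
c=capture("side"); save(c,"s15",(225,100,425,260),4)
```

```text
t 18.57 pos [0.5245 0.0407 0.2446] rot [ 0.104  0.99   0.01  -0.098] F [ 0.1 -0.1 -5. ] op 0.0226
[-0.176  0.137  0.141  1.773  0.007  0.034]
```

View pics/w15.png

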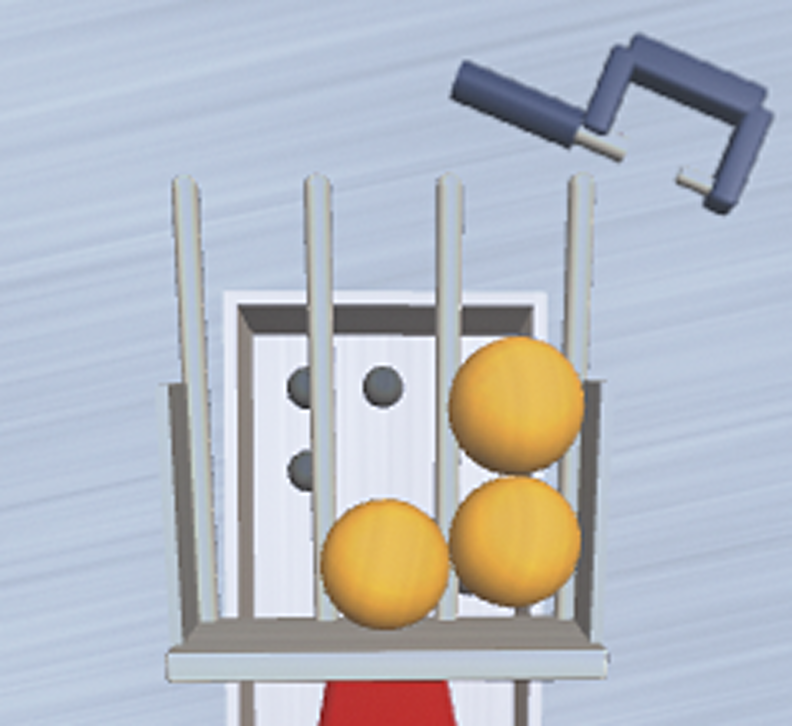

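View pics/s15.png

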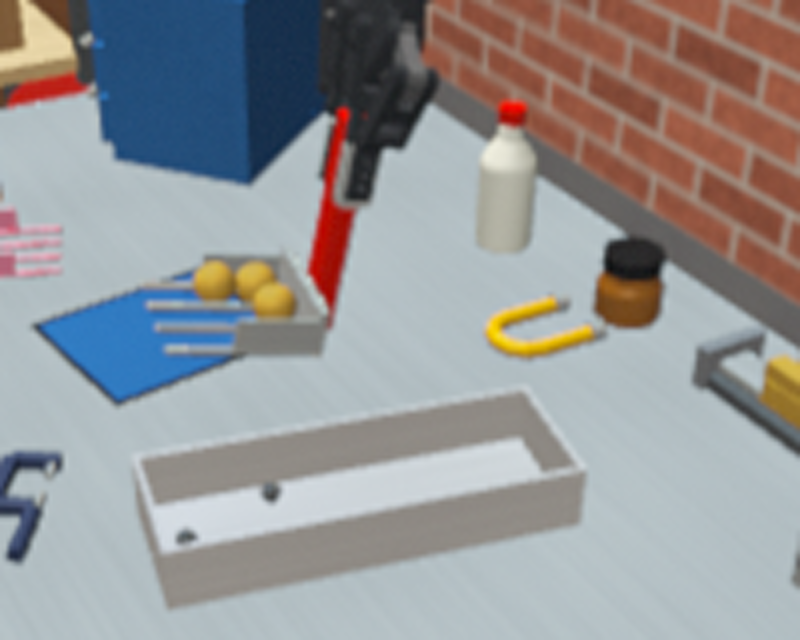

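Run:
```python
from h import *
c=capture("wrist"); save(c,"w16",(290,130,390,210),8)
c=capture("top"); save(c,"t16",(290,140,350,250),7)
```

```text
(no output)
```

View pics/w16.png

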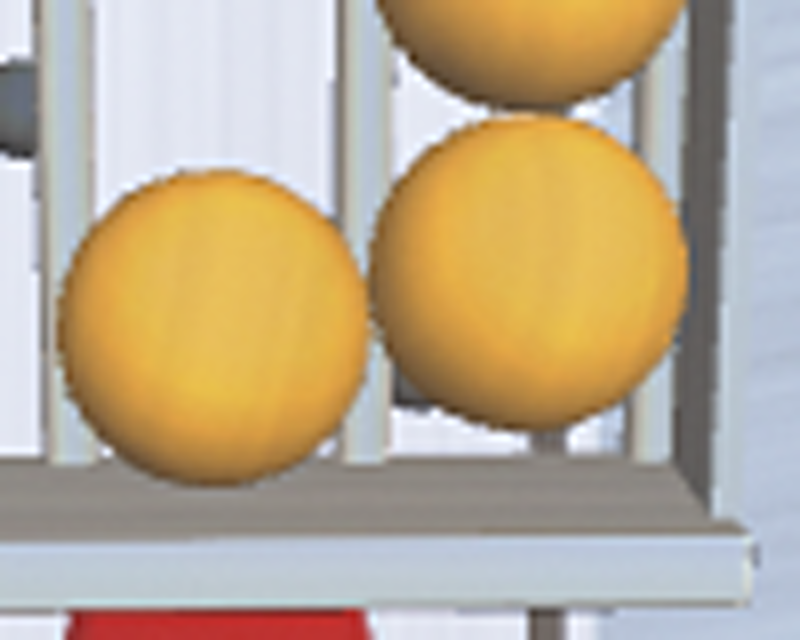

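View pics/t16.png

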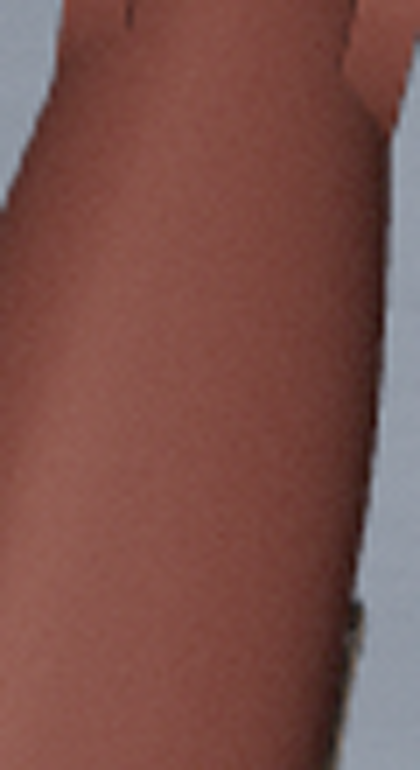

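```bash
cat >> h.py <<'E'
def plan(dw,yaw=0,pitch=0):
    """world shift (m), world-yaw (rad), then extra tool pitch; prints full rotvec & tool shift"""
    s=sense(); Rt=R.from_quat(s["tcp_rot"])
    Rn=R.from_euler('z',yaw)*Rt*R.from_rotvec([0,pitch,0])
    print("T",(Rt.inv().apply(dw)*1000).round(1),"rv",(Rt.inv()*Rn).as_rotvec().round(4))
E
python3 - <<'E'
from h import *
plan(np.array([.110,-.295,.015]),np.radians(67))
E
```

```text
T [-162.6 -265.6  -48.5] rv [ 0.2339  0.     -1.1457]
```

Call:
{"fn": "servo_tool", "kwargs": {"commands": [{"ax": 0.005, "ay": 0, "az": -0.023, "tx": -3.3, "ty": -5.3, "tz": -1, "jaw": 15}, {"ax": 0.014, "ay": 0, "az": -0.069, "tx": -9.8, "ty": -15.9, "tz": -2.9, "jaw": 15}, {"ax": 0.028, "ay": 0, "az": -0.137, "tx": -19.5, "ty": -31.9, "tz": -5.8, "jaw": 15}, {"ax": 0.042, "ay": 0, "az": -0.206, "tx": -29.3, "ty": -47.8, "tz": -8.7, "jaw": 15}, {"ax": 0.056, "ay": 0, "az": -0.275, "tx": -39, "ty": -63.7, "tz": -11.6, "jaw": 15}, {"ax": 0.07, "ay": 0, "az": -0.344, "tx": -48.8, "ty": -79.7, "tz": -14.6, "jaw": 15}, {"ax": 0.084, "ay": 0, "az": -0.412, "tx": -58.5, "ty": -95.6, "tz": -17.5, "jaw": 15}, {"ax": 0.098, "ay": 0, "az": -0.481, "tx": -68.3, "ty": -111.6, "tz": -20.4, "jaw": 15}, {"ax": 0.112, "ay": 0, "az": -0.55, "tx": -78, "ty": -127.5, "tz": -23.3, "jaw": 15}, {"ax": 0.126, "ay": 0, "az": -0.619, "tx": -87.8, "ty": -143.4, "tz": -26.2, "jaw": 15}, {"ax": 0.14, "ay": 0, "az": -0.687, "tx": -97.6, "ty": -159.4, "tz": -29.1, "jaw": 15}, {"ax": 0.154, "ay": 0, "az": -0.756, "tx": -107.3, "ty": -175.3, "tz": -32, "jaw": 15}, {"ax": 0.168, "ay": 0, "az": -0.825, "tx": -117.1, "ty": -191.2, "tz": -34.9, "jaw": 15}, {"ax": 0.182, "ay": 0, "az": -0.894, "tx": -126.8, "ty": -207.2, "tz": -37.8, "jaw": 15}, {"ax": 0.196, "ay": 0, "az": -0.962, "tx": -136.6, "ty": -223.1, "tz": -40.7, "jaw": 15}, {"ax": 0.21, "ay": 0, "az": -1.031, "tx": -146.3, "ty": -239, "tz": -43.7, "jaw": 15}, {"ax": 0.222, "ay": 0, "az": -1.088, "tx": -154.5, "ty": -252.3, "tz": -46.1, "jaw": 15}, {"ax": 0.229, "ay": 0, "az": -1.123, "tx": -159.3, "ty": -260.3, "tz": -47.5, "jaw": 15}, {"ax": 0.234, "ay": 0, "az": -1.146, "tx": -162.6, "ty": -265.6, "tz": -48.5, "jaw": 15}, {"ax": 0.234, "ay": 0, "az": -1.146, "tx": -162.6, "ty": -265.6, "tz": -48.5, "jaw": 15}]}}

```text
time_s: 21.28
ee_pos: [0.6337, -0.2544, 0.2581]
tcp_rot: [-0.459, 0.883, -0.046, -0.089]
wrist_force: [-0.4, 1.0, -4.4]
opening: 0.0224
```

Run:
```python
from h import *
s=st(); print(np.round(s["q"],3)); 
c=capture("wrist"); save(c,"w17",None,1.25)
c=capture("side"); save(c,"s17",None,1.25)
```

```text
t 21.27 pos [ 0.6337 -0.2544  0.2581] rot [-0.459  0.883 -0.046 -0.089] F [-0.4  1.  -4.4] op 0.0224
[-0.484  0.448  0.536  1.684 -0.199 -1.441]
```

View pics/w17.png

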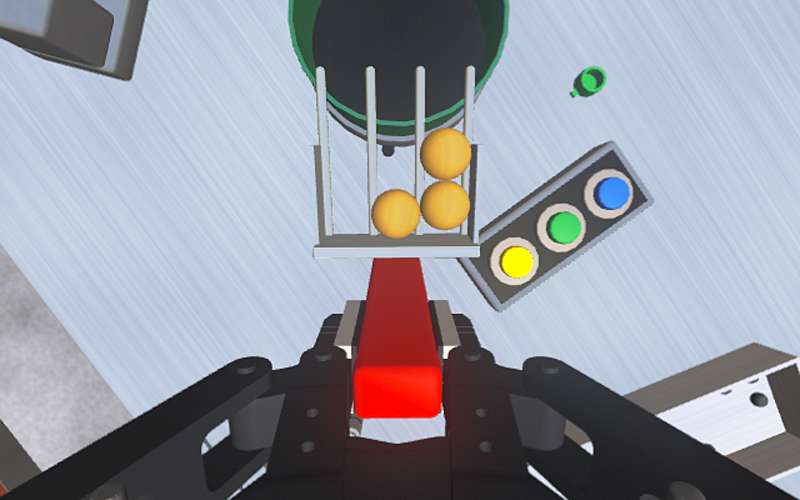

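View pics/s17.png

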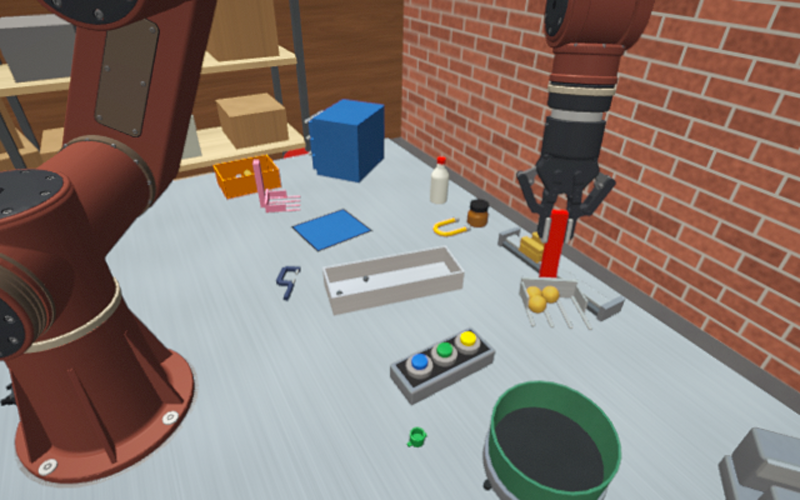

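Run:
```python
from h import *
from scipy.optimize import least_squares
c=capture("wrist"); sd=capture("side"); save(c,"w18",(215,0,425,125),3.8); save(sd,"s18",(370,290,530,400),5)
P=lambda x,y:(x/1.25,y/1.25)
pts=[atz(c,P(*q),.086)[:2] for q in [(289,12),(300,60),(325,95),(505,25),(493,65),(470,98)]]
f=lambda p:[np.hypot(*(q-p))-.084 for q in pts]
r=least_squares(f,[.525,-.41]); print(r.x.round(4),(np.array(r.fun)*1000).round(1))
pts=[atz(sd,P(*q),.086)[:2] for q in [(487,430),(505,395),(545,381),(590,395),(615,425),(620,455)]]
r=least_squares(f,[.525,-.41]); print("side",r.x.round(4),(np.array(r.fun)*1000).round(1))
```

```text
[ 0.5202 -0.415 ] [-1.9 -0.8  0.3 -2.5 -1.1  1.5]
side [ 0.5186 -0.4164] [ 5.3 -4.8 -1.2  4.9  1.1 -3. ]
```

View pics/w18.png

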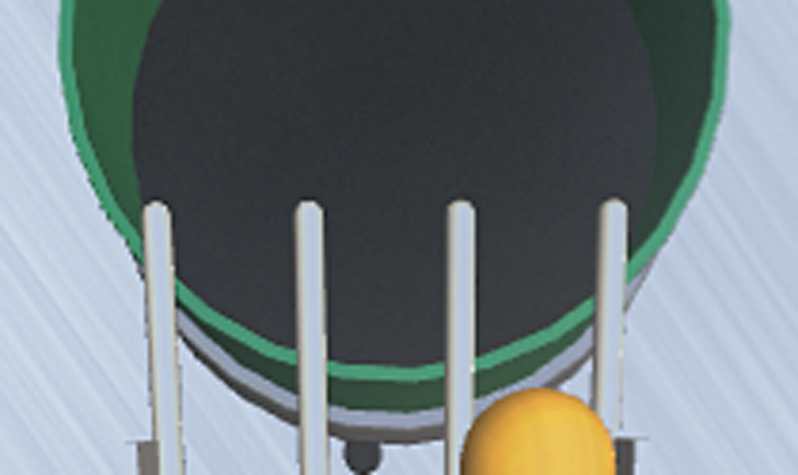

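```bash
cat > pour.py <<'E'
from h import *
s=sense(); Rt=R.from_quat(s["tcp_rot"]); p0=np.array(s["ee_pos"]); M=Rt.as_matrix()
b=np.array([.520,-.415])
yaw=np.arctan2(M[1,0],M[0,0]); pit=np.arcsin(M[2,0]); print("yaw",np.degrees(yaw),"pitch",pit)
h=np.array([np.cos(yaw),np.sin(yaw)]); l=np.array([-h[1],h[0]])
print("bowl rel fwd",(b-p0[:2])@h,"left",(b-p0[:2])@l)
def tcp(p,tipf,tipz):
    f=100*np.cos(p)+82*np.sin(p); d=82*np.cos(p)-100*np.sin(p)
    xy=b+h*(tipf-f)/1000; return np.array([xy[0],xy[1],(tipz+d)/1000])
def rows(seq,pc):
    # level, yaw-aligned base orientation
    Rl=Rt*R.from_rotvec([0,-pit,0])
    for p,tf,tz in seq:
        w=tcp(p,tf,tz); Rn=Rl*R.from_rotvec([0,p,0])
        T=Rt.inv().apply(w-p0)*1000; rv=(Rt.inv()*Rn).as_rotvec()
        print(p,tf,tz,"T",T.round(1).tolist(),"rv",rv.round(3).tolist(),"w",w.round(3))
E
python3 - <<'E'
from pour import *
rows([(.2,-70,180),(.2,-25,150),(.2,-25,122)],0)
E
```

```text
yaw -125.01310163747321 pitch 0.20070641354156166
bowl rel fwd 0.19737857851041843 left -0.0007772699166759859
0.2 -70 180 T [9.2, 0.8, 20.3] rv [-0.0, -0.001, 0.0] w [ 0.626 -0.264  0.24 ]
0.2 -25 150 T [47.3, 0.8, 58.6] rv [-0.0, -0.001, 0.0] w [ 0.6   -0.301  0.21 ]
0.2 -25 122 T [41.8, 0.9, 86.1] rv [-0.0, -0.001, 0.0] w [ 0.6   -0.301  0.182]
```

Call:
{"fn": "servo_tool", "kwargs": {"commands": [{"ax": 0, "ay": 0, "az": 0, "tx": 4, "ty": 0.2, "tz": 2, "jaw": 15}, {"ax": 0, "ay": 0, "az": 0, "tx": 14, "ty": 0.4, "tz": 12, "jaw": 15}, {"ax": 0, "ay": 0, "az": 0, "tx": 26, "ty": 0.6, "tz": 27, "jaw": 15}, {"ax": 0, "ay": 0, "az": 0, "tx": 38, "ty": 0.8, "tz": 43, "jaw": 15}, {"ax": 0, "ay": 0, "az": 0, "tx": 45, "ty": 0.8, "tz": 56, "jaw": 15}, {"ax": 0, "ay": 0, "az": 0, "tx": 45, "ty": 0.8, "tz": 70, "jaw": 15}, {"ax": 0, "ay": 0, "az": 0, "tx": 43, "ty": 0.8, "tz": 80, "jaw": 15}, {"ax": 0, "ay": 0, "az": 0, "tx": 42, "ty": 0.8, "tz": 85, "jaw": 15}, {"ax": 0, "ay": 0, "az": 0, "tx": 42, "ty": 0.8, "tz": 85, "jaw": 15}]}}

```text
time_s: 22.6
ee_pos: [0.6001, -0.301, 0.1833]
tcp_rot: [-0.46, 0.882, -0.047, -0.089]
wrist_force: [0.9, 0.2, -4.1]
opening: 0.0227
```

Run:
```python
from pour import *
st(); print(s["q"])
c=capture("wrist"); save(c,"w19",None,1.25)
rows([(.1,-25,111),(.0,-25,100),(-.05,-25,98),(-.1,-25,96),(-.15,-25,93),(-.2,-25,90),(-.3,-25,86),(-.45,-25,80),(-.6,-25,75),(-.75,-25,72),(-.9,-25,70)],0)
```

```text
yaw -124.98658465190884 pitch 0.20074452707020288
bowl rel fwd 0.13935752981439153 left -0.00022328572127824981
t 22.6 pos [ 0.6001 -0.301   0.1833] rot [-0.46   0.882 -0.047 -0.089] F [ 0.9  0.2 -4.1] op 0.0227
[-0.56807398  0.36036744  0.29133849  1.50964663 -0.20059335 -1.52752311]
0.1 -25 111 T [6.4, 0.2, 2.0] rv [0.0, -0.101, -0.0] w [ 0.596 -0.306  0.183]
0.0 -25 100 T [13.8, 0.2, 4.1] rv [-0.0, -0.201, 0.0] w [ 0.592 -0.313  0.182]
-0.05 -25 98 T [18.5, 0.2, 2.1] rv [-0.0, -0.251, -0.0] w [ 0.589 -0.316  0.185]
-0.1 -25 96 T [23.4, 0.2, 0.4] rv [-0.0, -0.301, 0.0] w [ 0.587 -0.32   0.188]
-0.15 -25 93 T [28.3, 0.2, -0.1] rv [0.0, -0.351, -0.0] w [ 0.584 -0.324  0.189]
-0.2 -25 90 T [33.4, 0.2, -0.3] rv [0.0, -0.401, 0.0] w [ 0.581 -0.328  0.19 ]
-0.3 -25 86 T [44.3, 0.2, -1.8] rv [0.0, -0.501, -0.0] w [ 0.575 -0.336  0.194]
-0.45 -25 80 T [61.6, 0.2, -1.8] rv [0.0, -0.651, 0.0] w [ 0.566 -0.35   0.197]
-0.6 -25 75 T [79.7, 0.2, 0.0] rv [0.0, -0.801, 0.0] w [ 0.555 -0.365  0.199]
-0.75 -25 72 T [98.5, 0.2, 2.8] rv [0.0, -0.951, 0.0] w [ 0.544 -0.38   0.2  ]
-0.9 -25 70 T [117.3, 0.2, 7.5] rv [0.0, -1.101, 0.0] w [ 0.533 -0.396  0.199]
```

View pics/w19.png

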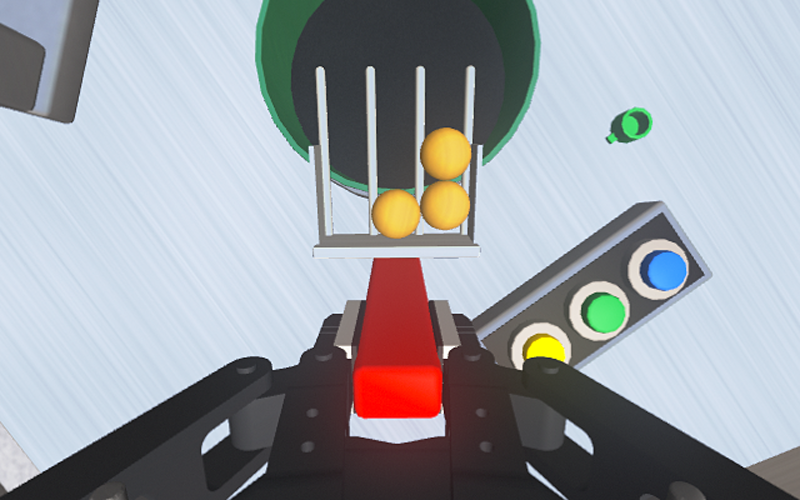

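Call:
{"fn": "servo_tool", "kwargs": {"commands": [{"ax": 0, "ay": -0.1, "az": 0, "tx": 6.4, "ty": 0, "tz": 2, "jaw": 15}, {"ax": 0, "ay": -0.2, "az": 0, "tx": 13.8, "ty": 0, "tz": 4.1, "jaw": 15}, {"ax": 0, "ay": -0.25, "az": 0, "tx": 18.5, "ty": 0, "tz": 2.1, "jaw": 15}, {"ax": 0, "ay": -0.3, "az": 0, "tx": 23.4, "ty": 0, "tz": 0.4, "jaw": 15}, {"ax": 0, "ay": -0.32, "az": 0, "tx": 25.4, "ty": 0, "tz": 0.2, "jaw": 15}, {"ax": 0, "ay": -0.35, "az": 0, "tx": 28.3, "ty": 0, "tz": 0, "jaw": 15}, {"ax": 0, "ay": -0.4, "az": 0, "tx": 33.4, "ty": 0, "tz": -0.3, "jaw": 15}, {"ax": 0, "ay": -0.5, "az": 0, "tx": 44.3, "ty": 0, "tz": -1.8, "jaw": 15}, {"ax": 0, "ay": -0.65, "az": 0, "tx": 61.6, "ty": 0, "tz": -1.8, "jaw": 15}, {"ax": 0, "ay": -0.65, "az": 0, "tx": 61.6, "ty": 0, "tz": -1.8, "jaw": 15}]}}

```text
time_s: 23.9
ee_pos: [0.5638, -0.353, 0.1962]
tcp_rot: [-0.448, 0.866, 0.103, 0.198]
wrist_force: [0.3, 0.3, -5.0]
opening: 0.0226
```

Run:
```python
from h import *
s=st(); print(s["q"])
c=capture("wrist"); save(c,"w20",None,1.25)
c=capture("side"); save(c,"s20",(340,200,540,400),4)
```

```text
t 23.9 pos [ 0.5638 -0.353   0.1962] rot [-0.448  0.866  0.103  0.198] F [ 0.3  0.3 -5. ] op 0.0226
[-0.95149625  0.38987427  0.30404036  1.64399082  0.42324773 -1.9415032 ]
```

View pics/w20.png

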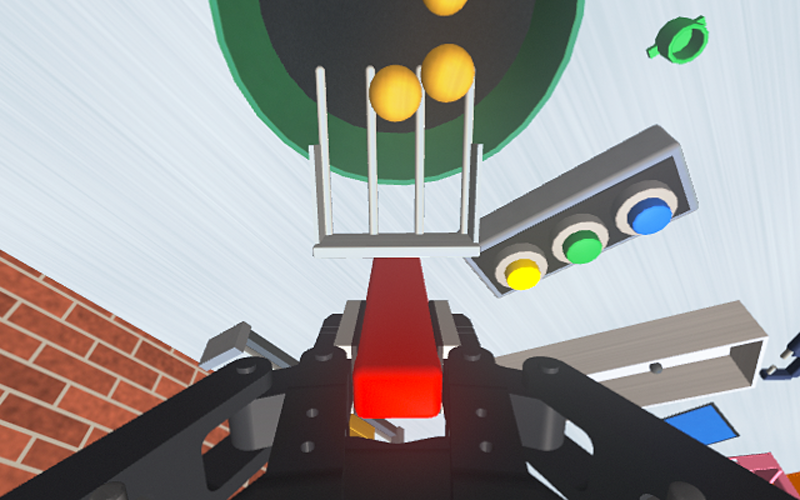

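View pics/s20.png

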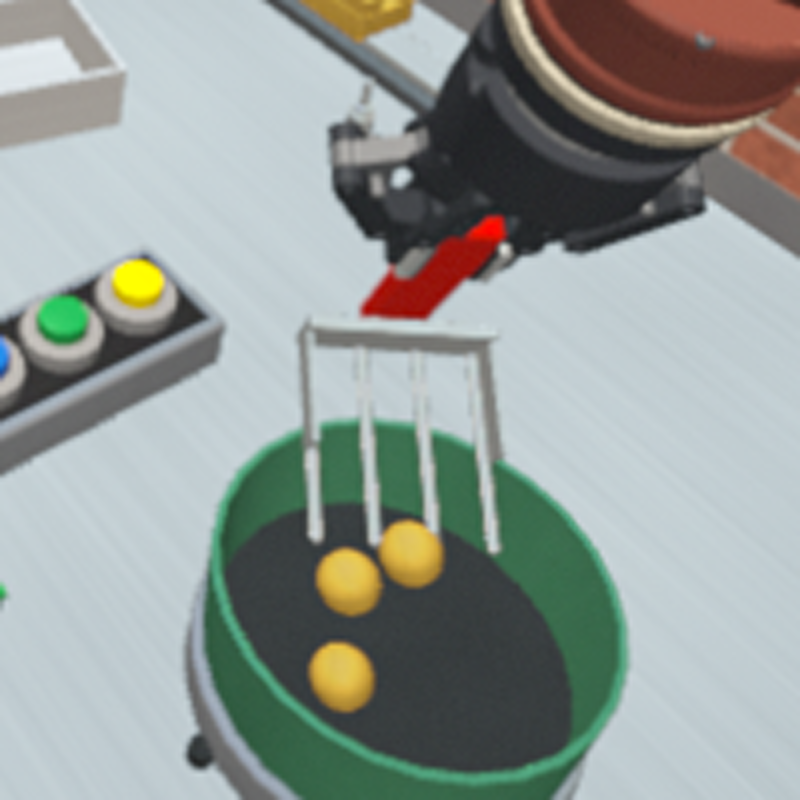

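Call:
{"fn": "servo_tool", "kwargs": {"commands": [{"ax": 0, "ay": -0.1, "az": 0, "tx": 10, "ty": 0, "tz": -2, "jaw": 15}, {"ax": 0, "ay": -0.1, "az": 0, "tx": 10, "ty": 0, "tz": -2, "jaw": 15}, {"ax": 0, "ay": -0.1, "az": 0, "tx": 10, "ty": 0, "tz": -2, "jaw": 15}, {"ax": 0, "ay": -0.1, "az": 0, "tx": 10, "ty": 0, "tz": -2, "jaw": 15}, {"ax": 0, "ay": -0.1, "az": 0, "tx": 10, "ty": 0, "tz": -2, "jaw": 15}, {"ax": 0, "ay": -0.1, "az": 0, "tx": 10, "ty": 0, "tz": -2, "jaw": 15}, {"ax": 0, "ay": -0.1, "az": 0, "tx": 10, "ty": 0, "tz": -2, "jaw": 15}, {"ax": 0, "ay": -0.1, "az": 0, "tx": 10, "ty": 0, "tz": -2, "jaw": 15}]}}

```text
time_s: 25.0
ee_pos: [0.5599, -0.3586, 0.1951]
tcp_rot: [-0.445, 0.854, 0.125, 0.241]
wrist_force: [-0.1, -0.8, -2.3]
opening: 0.0227
```

Run:
```python
from h import *
s=st(); print(s["q"])
c=capture("wrist"); save(c,"w21",None,1.25)
c=capture("side"); save(c,"s21",None,1.25)
c=capture("top"); save(c,"t21",(200,100,500,280),2.6)
```

```text
t 25.0 pos [ 0.5599 -0.3586  0.1951] rot [-0.445  0.854  0.125  0.241] F [-0.1 -0.8 -2.3] op 0.0227
[-0.99827127  0.43836996  0.33316028  1.69160073  0.50491557 -2.01699336]
```

View pics/w21.png

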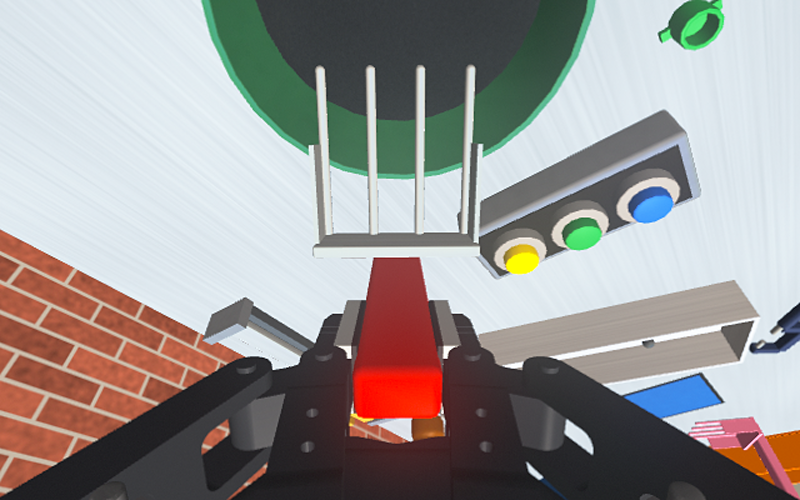

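View pics/s21.png

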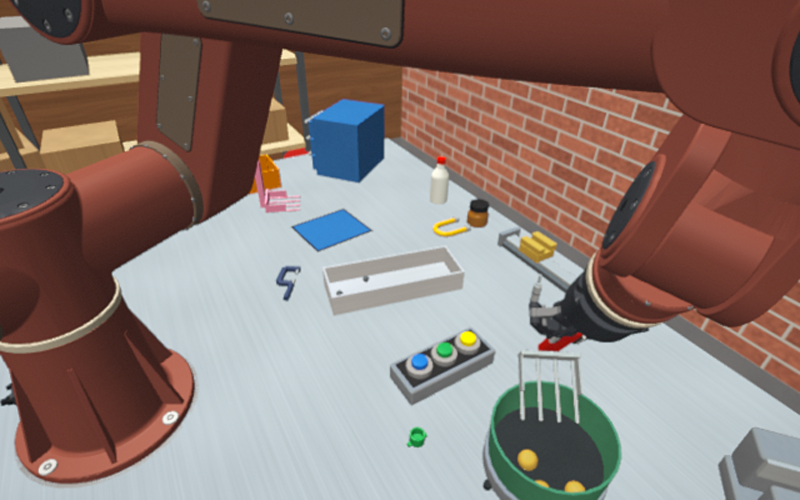

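View pics/t21.png

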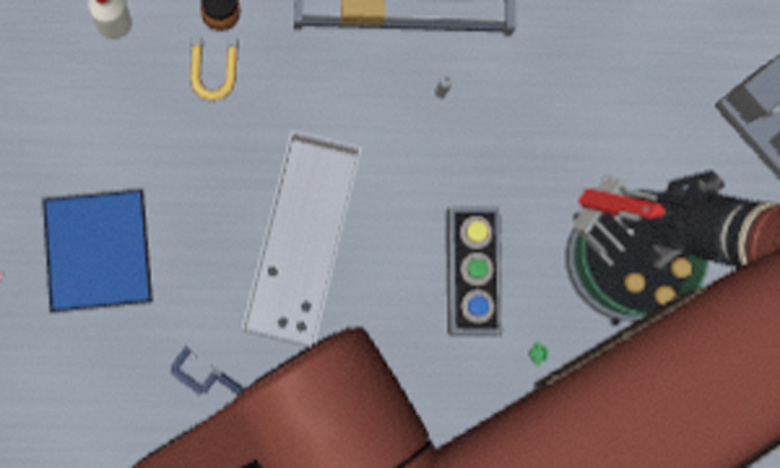

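Run:
```python
from pour import *
rows([(-.4,-25,90),(-.25,-30,105),(-.1,-35,125),(0,-40,150),(0,-50,190)],0)
```

```text
yaw -124.967227948958 pitch -0.5492208593529695
bowl rel fwd 0.06902630746747881 left -0.00038534537641028856
-0.4 -25 90 T [-18.7, 0.4, 0.4] rv [0.0, 0.149, 0.0] w [ 0.569 -0.345  0.204]
-0.25 -30 105 T [-39.4, 0.4, 7.6] rv [-0.0, 0.299, -0.0] w [ 0.581 -0.328  0.209]
-0.1 -35 125 T [-60.1, 0.4, 11.6] rv [0.0, 0.449, 0.0] w [ 0.592 -0.311  0.217]
0 -40 150 T [-79.8, 0.4, 5.6] rv [-0.0, 0.549, -0.0] w [ 0.6   -0.3    0.232]
0 -50 190 T [-109.2, 0.4, -23.3] rv [-0.0, 0.549, -0.0] w [ 0.606 -0.292  0.272]
```

Call:
{"fn": "servo_tool", "kwargs": {"commands": [{"ax": 0, "ay": 0.15, "az": 0, "tx": -18.7, "ty": 0.4, "tz": 0.4, "jaw": 15}, {"ax": 0, "ay": 0.3, "az": 0, "tx": -39.4, "ty": 0.4, "tz": 7.6, "jaw": 15}, {"ax": 0, "ay": 0.45, "az": 0, "tx": -60, "ty": 0.4, "tz": 11.6, "jaw": 15}, {"ax": 0, "ay": 0.549, "az": 0, "tx": -79.8, "ty": 0.4, "tz": 5.6, "jaw": 15}, {"ax": 0, "ay": 0.549, "az": 0, "tx": -109, "ty": 0.4, "tz": -23, "jaw": 15}, {"ax": 0, "ay": 0.549, "az": 0, "tx": -109, "ty": 0.4, "tz": -23, "jaw": 15}, {"ax": 0, "ay": 0.549, "az": 0, "tx": -109, "ty": 0.4, "tz": -23, "jaw": 15}]}}

```text
time_s: 26.02
ee_pos: [0.6058, -0.2922, 0.2708]
tcp_rot: [-0.462, 0.887, -0.0, 0.0]
wrist_force: [-0.1, -0.3, -3.3]
opening: 0.0227
```

Run:
```python
from h import *
s=st(); print(np.round(s["q"],3)); M=R.from_quat(s["tcp_rot"]).as_matrix(); print(M.round(4)); y=np.degrees(np.arctan2(M[1,0],M[0,0])); print(y)
plan(np.array([.469,.3115,.27])-s["ee_pos"], np.radians(66)); print(np.radians(7-y))
```

```text
t 26.02 pos [ 0.6058 -0.2922  0.2708] rot [-0.462  0.887 -0.     0.   ] F [-0.1 -0.3 -3.3] op 0.0227
[-6.440e-01  3.530e-01  4.520e-01  1.670e+00  1.000e-03 -1.603e+00]
[[-5.739e-01 -8.189e-01  8.000e-04]
 [-8.189e-01  5.739e-01  1.000e-04]
 [-5.000e-04 -6.000e-04 -1.000e+00]]
-125.02428475482863
T [-415.9  458.5    0.7] rv [-6.0000e-04 -7.0000e-04 -1.1519e+00]
2.304258461562314
```

Call:
{"fn": "servo_tool", "kwargs": {"commands": [{"ax": 0, "ay": 0, "az": -0.13, "tx": -20, "ty": 22, "tz": 0, "jaw": 15}, {"ax": 0, "ay": 0, "az": -0.26, "tx": -46, "ty": 51, "tz": 0, "jaw": 15}, {"ax": 0, "ay": 0, "az": -0.4, "tx": -72, "ty": 80, "tz": 0, "jaw": 15}, {"ax": 0, "ay": 0, "az": -0.54, "tx": -98, "ty": 108, "tz": 0, "jaw": 15}, {"ax": 0, "ay": 0, "az": -0.68, "tx": -124, "ty": 137, "tz": 0, "jaw": 15}, {"ax": 0, "ay": 0, "az": -0.83, "tx": -150, "ty": 166, "tz": 0, "jaw": 15}, {"ax": 0, "ay": 0, "az": -0.98, "tx": -176, "ty": 194, "tz": 0, "jaw": 15}, {"ax": 0, "ay": 0, "az": -1.13, "tx": -204, "ty": 225, "tz": 0, "jaw": 15}, {"ax": 0, "ay": 0, "az": -1.28, "tx": -232, "ty": 256, "tz": 0, "jaw": 15}, {"ax": 0, "ay": 0, "az": -1.43, "tx": -260, "ty": 287, "tz": 0, "jaw": 15}, {"ax": 0, "ay": 0, "az": -1.58, "tx": -288, "ty": 317, "tz": 0, "jaw": 15}, {"ax": 0, "ay": 0, "az": -1.73, "tx": -316, "ty": 348, "tz": 0, "jaw": 15}, {"ax": 0, "ay": 0, "az": -1.88, "tx": -344, "ty": 379, "tz": 0, "jaw": 15}, {"ax": 0, "ay": 0, "az": -2.03, "tx": -370, "ty": 408, "tz": 0, "jaw": 15}, {"ax": 0, "ay": 0, "az": -2.16, "tx": -396, "ty": 436, "tz": 0, "jaw": 15}, {"ax": 0, "ay": 0, "az": -2.25, "tx": -410, "ty": 452, "tz": 0, "jaw": 15}, {"ax": 0, "ay": 0, "az": -2.304, "tx": -416, "ty": 458.5, "tz": 0, "jaw": 15}, {"ax": 0, "ay": 0, "az": -2.304, "tx": -416, "ty": 458.5, "tz": 0, "jaw": 15}, {"ax": 0, "ay": 0, "az": -2.304, "tx": -416, "ty": 458.5, "tz": 0, "jaw": 15}]}}

```text
time_s: 28.4
ee_pos: [0.469, 0.3109, 0.2703]
tcp_rot: [0.998, 0.06, -0.0, 0.001]
wrist_force: [0.3, -0.3, -2.3]
opening: 0.0224
```

Run:
```python
from h import *
s=st(); print(np.round(s["q"],3))
c=capture("wrist"); save(c,"w22",None,1.25)
```

```text
t 28.4 pos [0.469  0.3109 0.2703] rot [ 0.998  0.06  -0.     0.001] F [ 0.3 -0.3 -2.3] op 0.0224
[ 3.540e-01  3.000e-03  6.400e-02  1.632e+00 -1.000e-03 -2.908e+00]
```

View pics/w22.png

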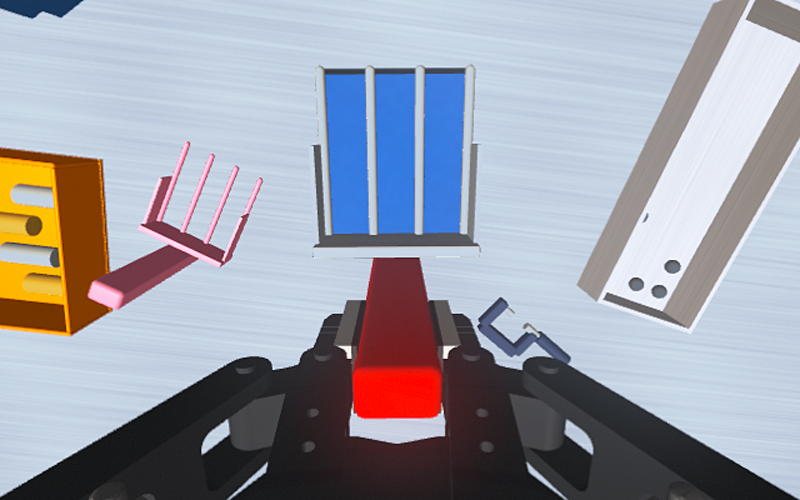

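Call:
{"fn": "servo_tool", "kwargs": {"commands": [{"ax": 0, "ay": 0, "az": 0, "tx": 0, "ty": 0, "tz": 30, "jaw": 15}, {"ax": 0, "ay": 0, "az": 0, "tx": 0, "ty": 0, "tz": 75, "jaw": 15}, {"ax": 0, "ay": 0, "az": 0, "tx": 0, "ty": 0, "tz": 120, "jaw": 15}, {"ax": 0, "ay": 0, "az": 0, "tx": 0, "ty": 0, "tz": 155, "jaw": 15}, {"ax": 0, "ay": 0, "az": 0, "tx": 0, "ty": 0, "tz": 173, "jaw": 15}, {"ax": 0, "ay": 0, "az": 0, "tx": 0, "ty": 0, "tz": 180, "jaw": 15}, {"ax": 0, "ay": 0, "az": 0, "tx": 0, "ty": 0, "tz": 182, "jaw": 15}, {"ax": 0, "ay": 0, "az": 0, "tx": 0, "ty": 0, "tz": 183, "jaw": 15}]}}

```text
time_s: 29.45
ee_pos: [0.4701, 0.312, 0.0894]
tcp_rot: [0.998, 0.061, 0.002, 0.0]
wrist_force: [-1.0, -0.3, -2.8]
opening: 0.0226
```

Call:
{"fn": "servo_tool", "kwargs": {"commands": [{"ax": 0, "ay": 0, "az": 0, "tx": 0, "ty": 0, "tz": 1, "jaw": 15}, {"ax": 0, "ay": 0, "az": 0, "tx": 0, "ty": 0, "tz": 1, "jaw": 15}]}}

```text
time_s: 29.7
ee_pos: [0.4694, 0.3118, 0.0875]
tcp_rot: [0.998, 0.061, 0.001, 0.0]
wrist_force: [-0.7, -1.0, -1.4]
opening: 0.0224
```

Call:
{"fn": "servo_tool", "kwargs": {"commands": [{"ax": 0, "ay": 0, "az": 0, "tx": 0, "ty": 0, "tz": 1, "jaw": 15}, {"ax": 0, "ay": 0, "az": 0, "tx": 0, "ty": 0, "tz": 2, "jaw": 15}, {"ax": 0, "ay": 0, "az": 0, "tx": 0, "ty": 0, "tz": 2, "jaw": 15}]}}

```text
time_s: 30.08
ee_pos: [0.4692, 0.3116, 0.085]
tcp_rot: [0.998, 0.061, 0.0, 0.0]
wrist_force: [-0.0, 0.1, -2.5]
opening: 0.0226
```

Call:
{"fn": "servo_tool", "kwargs": {"commands": [{"ax": 0, "ay": 0, "az": 0, "tx": 0, "ty": 0, "tz": 0.7, "jaw": 15}, {"ax": 0, "ay": 0, "az": 0, "tx": 0, "ty": 0, "tz": 1, "jaw": 15}, {"ax": 0, "ay": 0, "az": 0, "tx": 0, "ty": 0, "tz": 1, "jaw": 15}]}}

```text
time_s: 30.45
ee_pos: [0.4693, 0.3118, 0.0845]
tcp_rot: [0.998, 0.061, 0.001, 0.0]
wrist_force: [-2.3, -0.2, 3.4]
opening: 0.0226
```

Touching (+3.4 N). Release and rise.

Call:
{"fn": "servo_tool", "kwargs": {"commands": [{"ax": 0, "ay": 0, "az": 0, "tx": 0, "ty": 0, "tz": -0.5, "jaw": 30}, {"ax": 0, "ay": 0, "az": 0, "tx": 0, "ty": 0, "tz": -0.5, "jaw": 60}, {"ax": 0, "ay": 0, "az": 0, "tx": 0, "ty": 0, "tz": -0.5, "jaw": 85}, {"ax": 0, "ay": 0, "az": 0, "tx": 0, "ty": 0, "tz": -0.5, "jaw": 85}, {"ax": 0, "ay": 0, "az": 0, "tx": 0, "ty": 0, "tz": -0.5, "jaw": 85}, {"ax": 0, "ay": 0, "az": 0, "tx": 0, "ty": 0, "tz": -0.5, "jaw": 85}, {"ax": 0, "ay": 0, "az": 0, "tx": 0, "ty": 0, "tz": -0.5, "jaw": 85}]}}

```text
time_s: 31.32
ee_pos: [0.4693, 0.3117, 0.0846]
tcp_rot: [0.998, 0.061, 0.001, 0.0]
wrist_force: [-0.2, -0.4, -0.4]
opening: 0.0851
```

Call:
{"fn": "servo_tool", "kwargs": {"commands": [{"ax": 0, "ay": 0, "az": 0, "tx": 0, "ty": 0, "tz": -20, "jaw": 85}, {"ax": 0, "ay": 0, "az": 0, "tx": 0, "ty": 0, "tz": -60, "jaw": 85}, {"ax": 0, "ay": 0, "az": 0, "tx": 0, "ty": 0, "tz": -120, "jaw": 85}, {"ax": 0, "ay": 0, "az": 0, "tx": 0, "ty": 0, "tz": -180, "jaw": 85}, {"ax": 0, "ay": 0, "az": 0, "tx": 0, "ty": 0, "tz": -185, "jaw": 85}]}}

```text
time_s: 31.95
ee_pos: [0.4708, 0.3125, 0.2767]
tcp_rot: [0.998, 0.061, 0.005, -0.001]
wrist_force: [1.1, 0.6, -0.9]
opening: 0.0849
```

Run:
```python
from h import *
s=st(); print(np.round(s["q"],3))
c=capture("wrist"); save(c,"w23",None,1.25)
plan(np.array([.445,-.2015,.12])-s["ee_pos"])
```

```text
t 31.95 pos [0.4708 0.3125 0.2767] rot [ 0.998  0.061  0.005 -0.001] F [ 1.1  0.6 -0.9] op 0.0849
[ 3.550e-01 -1.000e-03  7.200e-02  1.633e+00 -1.000e-03 -2.909e+00]
T [-89.5 507.1 155.7] rv [0. 0. 0.]
```

View pics/w23.png

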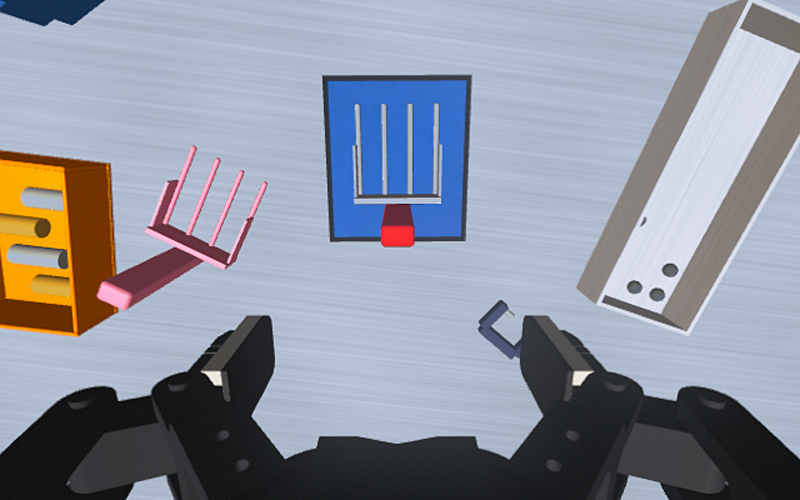

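Run:
```python
from h import *
plan(np.array([.495,-.15,.25])-sense()["ee_pos"],np.radians(-97))
```

```text
T [-32.  461.8  23.8] rv [-1.2400e-02  1.3000e-03  1.6929e+00]
```

Call:
{"fn": "servo_tool", "kwargs": {"commands": [{"ax": 0, "ay": 0, "az": 0.12, "tx": -2, "ty": 30, "tz": 0, "jaw": 60}, {"ax": 0, "ay": 0, "az": 0.26, "tx": -5, "ty": 68, "tz": 0, "jaw": 30}, {"ax": 0, "ay": 0, "az": 0.4, "tx": -8, "ty": 106, "tz": 3, "jaw": 0}, {"ax": 0, "ay": 0, "az": 0.55, "tx": -11, "ty": 145, "tz": 6, "jaw": 0}, {"ax": 0, "ay": 0, "az": 0.7, "tx": -14, "ty": 185, "tz": 9, "jaw": 0}, {"ax": 0, "ay": 0, "az": 0.85, "tx": -17, "ty": 225, "tz": 12, "jaw": 0}, {"ax": 0, "ay": 0, "az": 1.0, "tx": -20, "ty": 265, "tz": 14, "jaw": 0}, {"ax": 0, "ay": 0, "az": 1.15, "tx": -23, "ty": 305, "tz": 16, "jaw": 0}, {"ax": 0, "ay": 0, "az": 1.3, "tx": -25, "ty": 345, "tz": 18, "jaw": 0}, {"ax": 0, "ay": 0, "az": 1.45, "tx": -28, "ty": 385, "tz": 20, "jaw": 0}, {"ax": 0, "ay": 0, "az": 1.6, "tx": -30, "ty": 425, "tz": 22, "jaw": 0}, {"ax": 0, "ay": 0, "az": 1.69, "tx": -32, "ty": 455, "tz": 23, "jaw": 0}, {"ax": 0, "ay": 0, "az": 1.69, "tx": -32, "ty": 462, "tz": 24, "jaw": 0}, {"ax": 0, "ay": 0, "az": 1.69, "tx": -32, "ty": 462, "tz": 24, "jaw": 0}, {"ax": 0, "ay": 0, "az": 1.69, "tx": -32, "ty": 462, "tz": 24, "jaw": 0}]}}

```text
time_s: 33.88
ee_pos: [0.4936, -0.1496, 0.2459]
tcp_rot: [0.709, -0.705, 0.0, -0.0]
wrist_force: [-0.1, 0.6, 0.0]
opening: 0.0001
```

Run:
```python
from h import *
s=st(); print(np.round(s["q"],3))
c=capture("wrist"); save(c,"w24",None,1.25)
for name,lo,hi in [("blue",(105,120,80),(125,255,255)),("yel",(25,120,100),(35,255,255)),("gr",(45,100,60),(85,255,255))]:
    b=blobs(c,lo,hi,None,100)[:4]; print(name,[(x[0],x[1].round(1),x[2],atz(c,x[1],.053).round(4)) for x in b])
```

```text
t 33.88 pos [ 0.4936 -0.1496  0.2459] rot [ 0.709 -0.705  0.    -0.   ] F [-0.1  0.6  0. ] op 0.0001
[-0.549 -0.15  -0.127  1.593  0.    -2.124]
blue [(623, array([364.7, 126.4]), array([351, 113,  28,  28], dtype=int32), array([ 0.4478, -0.2001,  0.053 ]))]
yel [(603, array([262.7, 128. ]), array([249, 114,  28,  29], dtype=int32), array([ 0.5481, -0.198 ,  0.053 ]))]
gr [(604, array([313.8, 127.2]), array([300, 113,  28,  29], dtype=int32), array([ 0.4978, -0.1991,  0.053 ])), (477, array([420.8,  36.1]), array([408,  23,  27,  27], dtype=int32), array([ 0.3997, -0.2816,  0.053 ]))]
```

View pics/w24.png

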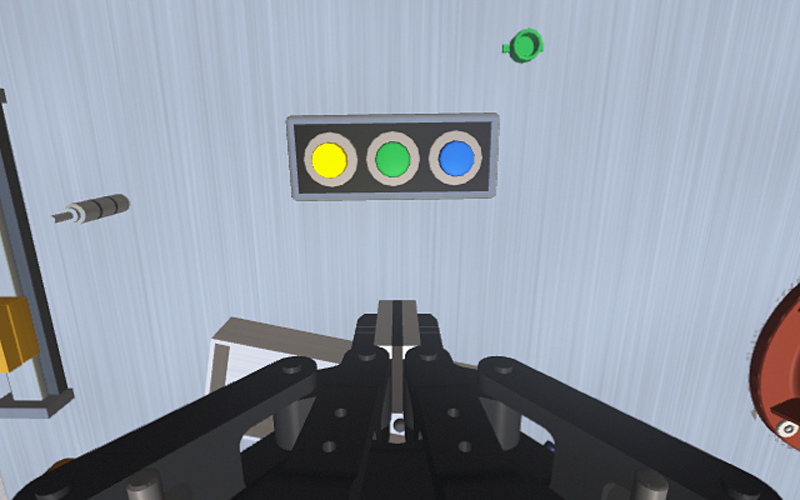

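Run:
```python
from h import *
s=sense()
for n,p in [("blue",(.4478,-.2001)),("green",(.4978,-.1991)),("yellow",(.548,-.198))]:
    print(n); plan(np.array([p[0],p[1],.063])-s["ee_pos"])
```

```text
blue
T [ 50.1  46.3 183. ] rv [0. 0. 0.]
green
T [ 49.4  -3.7 183.1] rv [0. 0. 0.]
yellow
T [ 48.5 -53.9 183.1] rv [0. 0. 0.]
```

Call:
{"fn": "servo_tool", "kwargs": {"commands": [{"ax": 0, "ay": 0, "az": 0, "tx": 20, "ty": 20, "tz": 40, "jaw": 0}, {"ax": 0, "ay": 0, "az": 0, "tx": 45, "ty": 42, "tz": 85, "jaw": 0}, {"ax": 0, "ay": 0, "az": 0, "tx": 50, "ty": 46.3, "tz": 130, "jaw": 0}, {"ax": 0, "ay": 0, "az": 0, "tx": 50, "ty": 46.3, "tz": 160, "jaw": 0}, {"ax": 0, "ay": 0, "az": 0, "tx": 50, "ty": 46.3, "tz": 171, "jaw": 0}, {"ax": 0, "ay": 0, "az": 0, "tx": 50, "ty": 46.3, "tz": 171, "jaw": 0}, {"ax": 0, "ay": 0, "az": 0, "tx": 50, "ty": 46.3, "tz": 171, "jaw": 0}]}}

```text
time_s: 34.8
ee_pos: [0.4486, -0.2013, 0.0765]
tcp_rot: [0.708, -0.706, 0.002, -0.0]
wrist_force: [0.1, 0.1, 0.3]
opening: 0.0002
```

Run:
```python
from h import *
s=st()
c=capture("wrist"); save(c,"w25",None,1.25)
c=capture("side"); save(c,"s25",(280,220,440,340),5)
```

```text
t 34.8 pos [ 0.4486 -0.2013  0.0765] rot [ 0.708 -0.706  0.002 -0.   ] F [0.1 0.1 0.3] op 0.0002
```

View pics/w25.png

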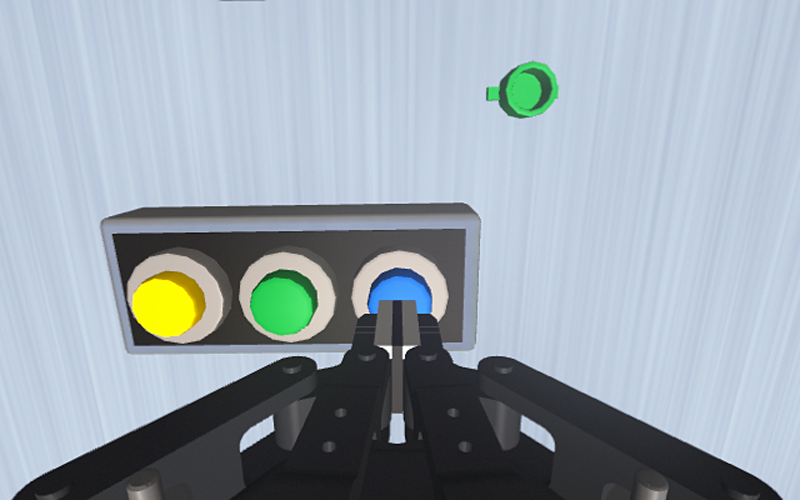

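View pics/s25.png

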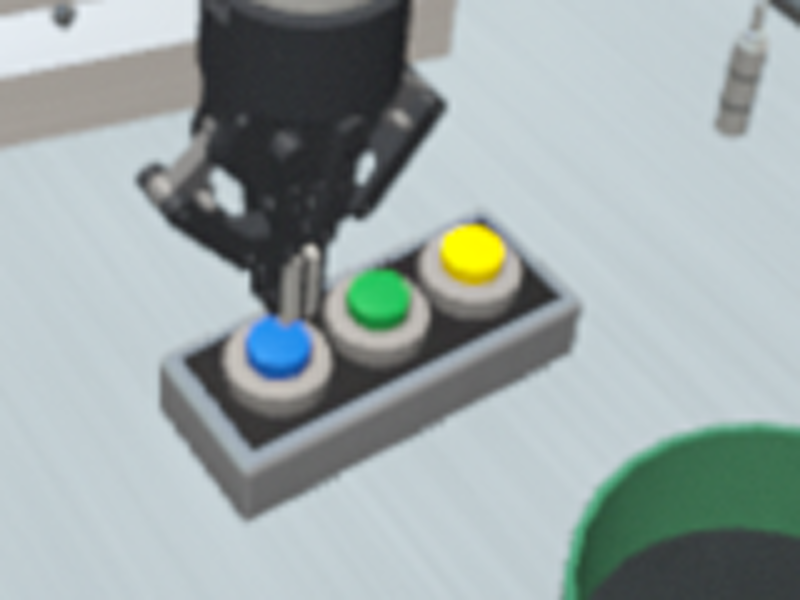

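Call:
{"fn": "servo_tool", "kwargs": {"commands": [{"ax": 0, "ay": 0, "az": 0, "tx": -0.5, "ty": 0, "tz": 14, "jaw": 0}, {"ax": 0, "ay": 0, "az": 0, "tx": -0.5, "ty": 0, "tz": 20, "jaw": 0}, {"ax": 0, "ay": 0, "az": 0, "tx": -0.5, "ty": 0, "tz": 24, "jaw": 0}, {"ax": 0, "ay": 0, "az": 0, "tx": -0.5, "ty": 0, "tz": 27, "jaw": 0}, {"ax": 0, "ay": 0, "az": 0, "tx": -0.5, "ty": 0, "tz": 28, "jaw": 0}, {"ax": 0, "ay": 0, "az": 0, "tx": -0.5, "ty": 0, "tz": 28, "jaw": 0}]}}

```text
time_s: 35.65
ee_pos: [0.4479, -0.2004, 0.0504]
tcp_rot: [0.708, -0.706, 0.001, -0.0]
wrist_force: [-13.5, 10.2, 38.8]
opening: 0.0003
```

Call:
{"fn": "servo_tool", "kwargs": {"commands": [{"ax": 0, "ay": 0, "az": 0, "tx": 0, "ty": 0, "tz": -3, "jaw": 0}]}}

```text
time_s: 35.78
ee_pos: [0.4476, -0.2003, 0.0513]
tcp_rot: [0.708, -0.706, 0.001, -0.0]
wrist_force: [-2.0, 2.2, 4.8]
opening: -0.0003
```

Run:
```python
from h import *
s=st(); print(s["moment"])
c=capture("side"); save(c,"s26",(300,250,400,325),8)
c=capture("wrist"); save(c,"w26",(240,180,400,300),5)
```

```text
t 35.77 pos [ 0.4476 -0.2003  0.0513] rot [ 0.708 -0.706  0.001 -0.   ] F [-2.   2.2  4.8] op -0.0003
[ 0.41897128  0.50543218 -0.01843836]
```

View pics/s26.png

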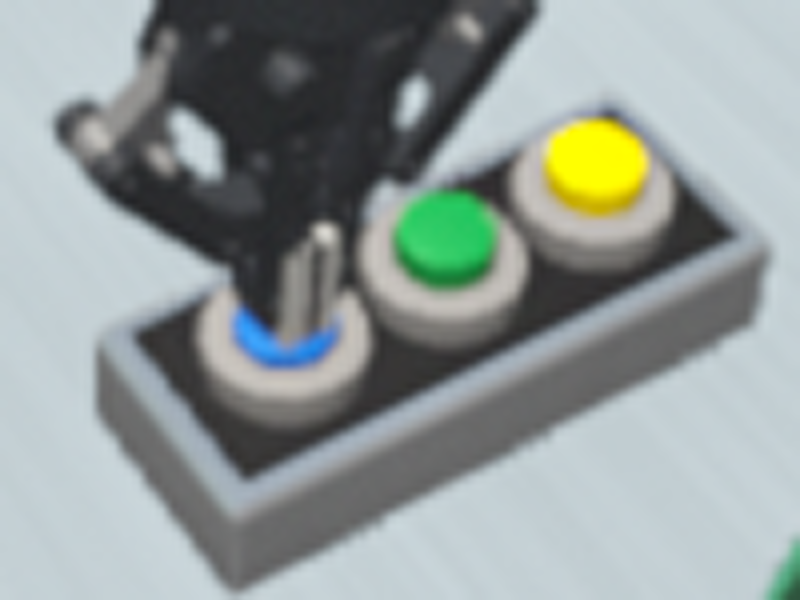

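View pics/w26.png

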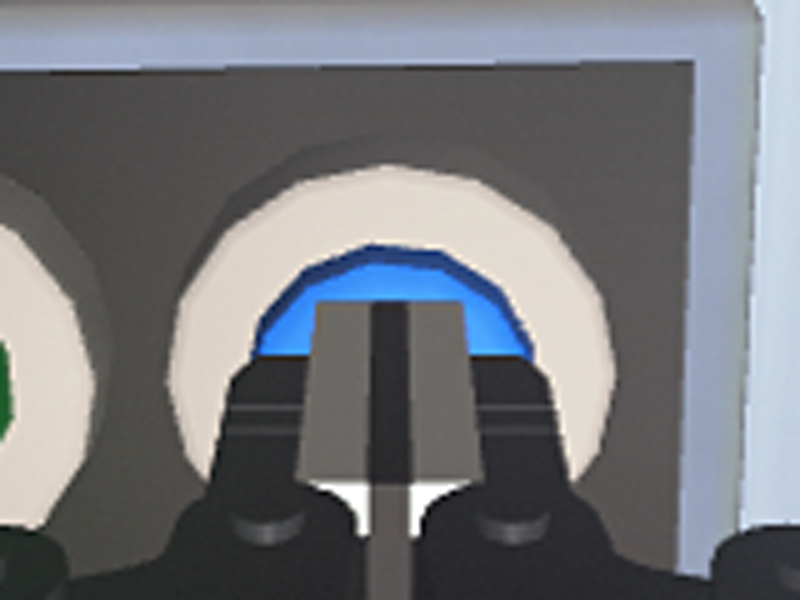

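Call:
{"fn": "servo_tool", "kwargs": {"commands": [{"ax": 0, "ay": 0, "az": 0, "tx": 0, "ty": 0, "tz": 0, "jaw": 0}, {"ax": 0, "ay": 0, "az": 0, "tx": 0, "ty": 0, "tz": 0, "jaw": 0}]}}

```text
time_s: 36.12
ee_pos: [0.4478, -0.2004, 0.0509]
tcp_rot: [0.708, -0.706, 0.001, -0.0]
wrist_force: [-4.9, 3.6, 13.5]
opening: 0.0002
```

Call:
{"fn": "servo_tool", "kwargs": {"commands": [{"ax": 0, "ay": 0, "az": 0, "tx": 0, "ty": 0, "tz": -1, "jaw": 0}, {"ax": 0, "ay": 0, "az": 0, "tx": 0, "ty": 0, "tz": -1, "jaw": 0}]}}

```text
time_s: 36.38
ee_pos: [0.4477, -0.2004, 0.0511]
tcp_rot: [0.708, -0.706, 0.001, -0.0]
wrist_force: [-0.9, 1.0, 4.8]
opening: -0.0001
```

Call:
{"fn": "servo_tool", "kwargs": {"commands": [{"ax": 0, "ay": 0, "az": 0, "tx": 0, "ty": 0, "tz": -2, "jaw": 0}, {"ax": 0, "ay": 0, "az": 0, "tx": 0, "ty": 0, "tz": -2, "jaw": 0}]}}

```text
time_s: 36.62
ee_pos: [0.4477, -0.2004, 0.053]
tcp_rot: [0.708, -0.706, 0.001, -0.0]
wrist_force: [-1.0, 1.8, 3.8]
opening: 0.0002
```

Call:
{"fn": "servo_tool", "kwargs": {"commands": [{"ax": 0, "ay": 0, "az": 0, "tx": 0, "ty": 0, "tz": -2, "jaw": 0}, {"ax": 0, "ay": 0, "az": 0, "tx": 0, "ty": 0, "tz": -2, "jaw": 0}]}}

```text
time_s: 36.88
ee_pos: [0.4477, -0.2004, 0.0549]
tcp_rot: [0.708, -0.706, 0.001, -0.0]
wrist_force: [0.2, 0.4, 2.5]
opening: 0.0005
```

Call:
{"fn": "servo_tool", "kwargs": {"commands": [{"ax": 0, "ay": 0, "az": 0, "tx": 0, "ty": 0, "tz": -15, "jaw": 0}, {"ax": 0, "ay": 0, "az": 0, "tx": 0, "ty": -10, "tz": -30, "jaw": 0}, {"ax": 0, "ay": 0, "az": 0, "tx": -0.6, "ty": -40, "tz": -30, "jaw": 0}, {"ax": 0, "ay": 0, "az": 0, "tx": -1, "ty": -75, "tz": -30, "jaw": 0}, {"ax": 0, "ay": 0, "az": 0, "tx": -1.6, "ty": -100.2, "tz": -30, "jaw": 0}, {"ax": 0, "ay": 0, "az": 0, "tx": -1.6, "ty": -100.2, "tz": -20, "jaw": 0}, {"ax": 0, "ay": 0, "az": 0, "tx": -1.6, "ty": -100.2, "tz": -10, "jaw": 0}, {"ax": 0, "ay": 0, "az": 0, "tx": -1.6, "ty": -100.2, "tz": -10, "jaw": 0}]}}

```text
time_s: 37.88
ee_pos: [0.5464, -0.1981, 0.0638]
tcp_rot: [0.708, -0.706, -0.001, 0.0]
wrist_force: [-0.7, 0.3, -0.8]
opening: -0.0003
```

Run:
```python
from h import *
s=st()
c=capture("wrist"); save(c,"w27",(200,150,440,300),3.3)
```

```text
t 37.88 pos [ 0.5464 -0.1981  0.0638] rot [ 0.708 -0.706 -0.001  0.   ] F [-0.7  0.3 -0.8] op -0.0003
```

View pics/w27.png

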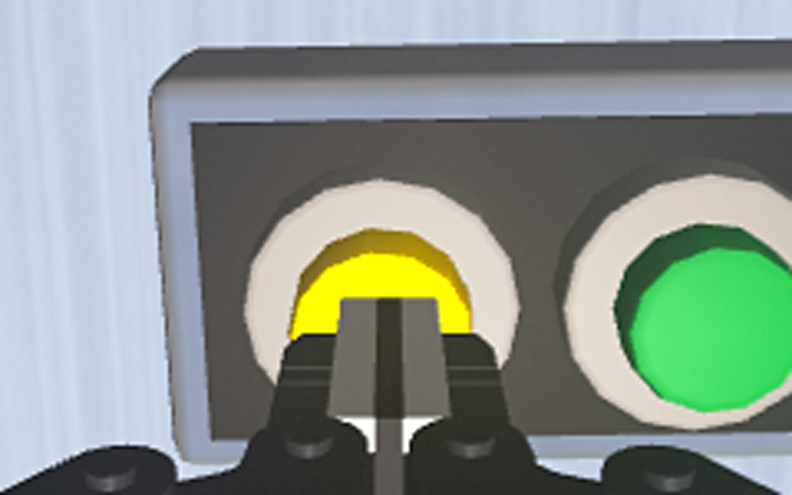

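Centred on yellow. Press down stepwise (hard stop expected near TCP z 0.051).

Call:
{"fn": "servo_tool", "kwargs": {"commands": [{"ax": 0, "ay": 0, "az": 0, "tx": 0, "ty": 0, "tz": 5, "jaw": 0}, {"ax": 0, "ay": 0, "az": 0, "tx": 0, "ty": 0, "tz": 9, "jaw": 0}, {"ax": 0, "ay": 0, "az": 0, "tx": 0, "ty": 0, "tz": 12, "jaw": 0}, {"ax": 0, "ay": 0, "az": 0, "tx": 0, "ty": 0, "tz": 13, "jaw": 0}, {"ax": 0, "ay": 0, "az": 0, "tx": 0, "ty": 0, "tz": 13, "jaw": 0}]}}

```text
time_s: 38.55
ee_pos: [0.5479, -0.1987, 0.0523]
tcp_rot: [0.708, -0.706, 0.001, -0.0]
wrist_force: [-2.0, -0.9, 3.4]
opening: 0.0
```

Call:
{"fn": "servo_tool", "kwargs": {"commands": [{"ax": 0, "ay": 0, "az": 0, "tx": 0, "ty": 0, "tz": 1, "jaw": 0}, {"ax": 0, "ay": 0, "az": 0, "tx": 0, "ty": 0, "tz": 2, "jaw": 0}, {"ax": 0, "ay": 0, "az": 0, "tx": 0, "ty": 0, "tz": 2, "jaw": 0}, {"ax": 0, "ay": 0, "az": 0, "tx": 0, "ty": 0, "tz": 2, "jaw": 0}]}}

```text
time_s: 39.05
ee_pos: [0.548, -0.1987, 0.051]
tcp_rot: [0.708, -0.706, 0.001, -0.0]
wrist_force: [-4.7, 0.9, 10.6]
opening: -0.0003
```

Call:
{"fn": "servo_tool", "kwargs": {"commands": [{"ax": 0, "ay": 0, "az": 0, "tx": 0, "ty": 0, "tz": 0.8, "jaw": 0}, {"ax": 0, "ay": 0, "az": 0, "tx": 0, "ty": 0, "tz": 0.8, "jaw": 0}, {"ax": 0, "ay": 0, "az": 0, "tx": 0, "ty": 0, "tz": 0.8, "jaw": 0}]}}

```text
time_s: 39.42
ee_pos: [0.5481, -0.1988, 0.0509]
tcp_rot: [0.708, -0.706, 0.001, -0.0]
wrist_force: [-7.4, 2.1, 17.1]
opening: 0.0001
```

Call:
{"fn": "servo_tool", "kwargs": {"commands": [{"ax": 0, "ay": 0, "az": 0, "tx": 0, "ty": 0, "tz": -12, "jaw": 0}, {"ax": 0, "ay": 0, "az": 0, "tx": 0, "ty": 5, "tz": -30, "jaw": 0}, {"ax": 0, "ay": 0, "az": 0, "tx": 0.5, "ty": 30, "tz": -30, "jaw": 0}, {"ax": 0, "ay": 0, "az": 0, "tx": 0.9, "ty": 50.2, "tz": -30, "jaw": 0}, {"ax": 0, "ay": 0, "az": 0, "tx": 0.9, "ty": 50.2, "tz": -16, "jaw": 0}, {"ax": 0, "ay": 0, "az": 0, "tx": 0.9, "ty": 50.2, "tz": -16, "jaw": 0}, {"ax": 0, "ay": 0, "az": 0, "tx": 0.9, "ty": 50.2, "tz": -16, "jaw": 0}]}}

```text
time_s: 40.3
ee_pos: [0.498, -0.1995, 0.0651]
tcp_rot: [0.708, -0.706, 0.0, -0.0]
wrist_force: [-0.0, -0.5, 0.4]
opening: 0.0001
```

Run:
```python
from h import *
s=st()
c=capture("wrist"); save(c,"w28",(200,150,440,300),3.3)
```

```text
t 40.3 pos [ 0.498  -0.1995  0.0651] rot [ 0.708 -0.706  0.    -0.   ] F [-0.  -0.5  0.4] op 0.0001
```

View pics/w28.png

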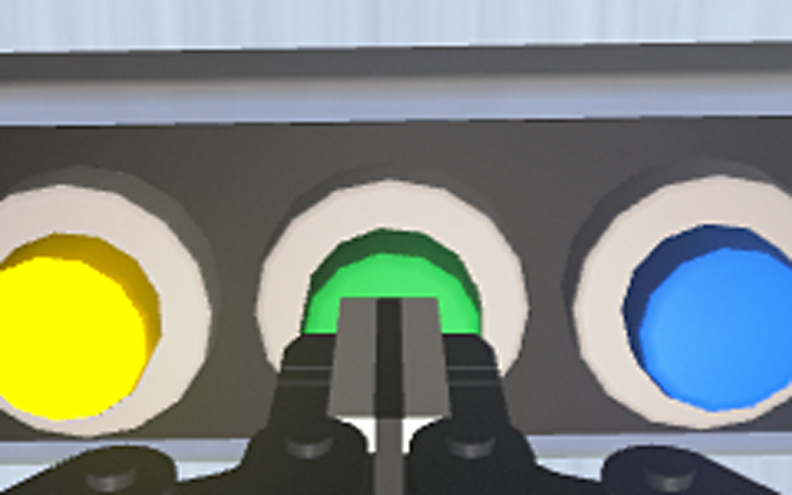

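Run:
```python
from h import *
c=capture("side"); save(c,"s28",(150,100,400,300),3.2)
c=capture("top"); save(c,"t28",(150,90,470,290),2.5)
```

```text
(no output)
```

View pics/s28.png

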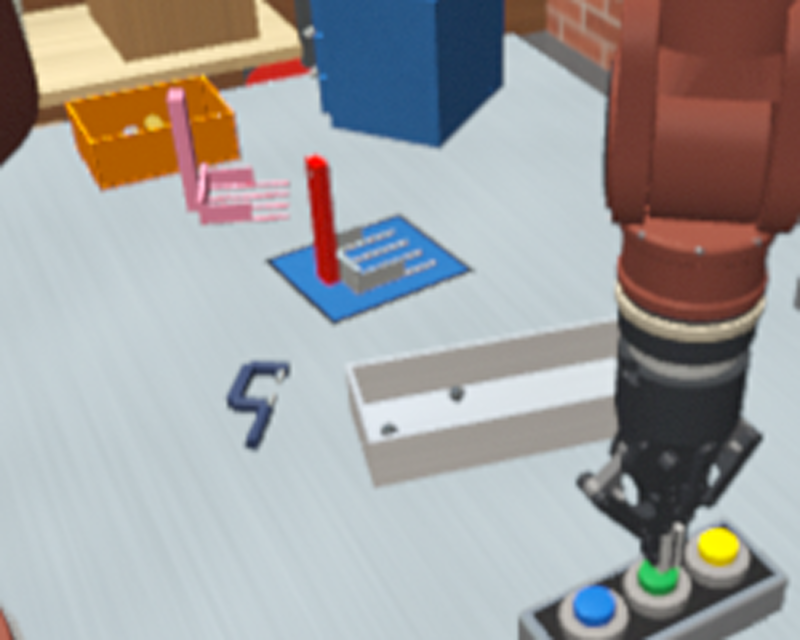

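View pics/t28.png

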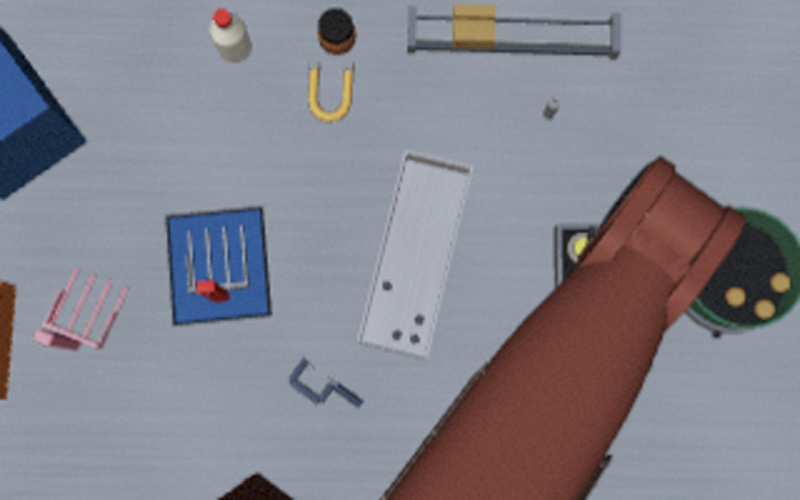

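Call:
{"fn": "servo_tool", "kwargs": {"commands": [{"ax": 0, "ay": 0, "az": 0, "tx": 0, "ty": 0, "tz": 6, "jaw": 0}, {"ax": 0, "ay": 0, "az": 0, "tx": 0, "ty": 0, "tz": 10, "jaw": 0}, {"ax": 0, "ay": 0, "az": 0, "tx": 0, "ty": 0, "tz": 13, "jaw": 0}, {"ax": 0, "ay": 0, "az": 0, "tx": 0, "ty": 0, "tz": 14.5, "jaw": 0}, {"ax": 0, "ay": 0, "az": 0, "tx": 0, "ty": 0, "tz": 15.5, "jaw": 0}, {"ax": 0, "ay": 0, "az": 0, "tx": 0, "ty": 0, "tz": 15.5, "jaw": 0}, {"ax": 0, "ay": 0, "az": 0, "tx": 0, "ty": 0, "tz": 15.5, "jaw": 0}]}}

```text
time_s: 41.32
ee_pos: [0.4979, -0.1997, 0.0509]
tcp_rot: [0.708, -0.706, 0.001, -0.0]
wrist_force: [-4.1, 3.2, 13.4]
opening: 0.0003
```

Call:
{"fn": "servo_tool", "kwargs": {"commands": [{"ax": 0, "ay": 0, "az": 0, "tx": 0, "ty": 0, "tz": 0.6, "jaw": 0}, {"ax": 0, "ay": 0, "az": 0, "tx": 0, "ty": 0, "tz": 0.6, "jaw": 0}, {"ax": 0, "ay": 0, "az": 0, "tx": 0, "ty": 0, "tz": -15, "jaw": 0}, {"ax": 0, "ay": 0, "az": 0, "tx": 0, "ty": 0, "tz": -60, "jaw": 0}, {"ax": 0, "ay": 0, "az": 0, "tx": 0, "ty": 0, "tz": -120, "jaw": 0}, {"ax": 0, "ay": 0, "az": 0, "tx": -40, "ty": 0, "tz": -180, "jaw": 0}, {"ax": 0, "ay": 0, "az": 0, "tx": -80, "ty": 0, "tz": -200, "jaw": 0}, {"ax": 0, "ay": 0, "az": 0, "tx": -80, "ty": 0, "tz": -200, "jaw": 0}, {"ax": 0, "ay": 0, "az": 0, "tx": -80, "ty": 0, "tz": -200, "jaw": 0}]}}

```text
time_s: 42.45
ee_pos: [0.4971, -0.1197, 0.249]
tcp_rot: [0.708, -0.706, 0.0, 0.0]
wrist_force: [0.0, -0.7, -0.3]
opening: -0.0001
```

Run:
```python
from h import *
s=st()
c=capture("side"); save(c,"s30",None,1.25)
c=capture("top"); save(c,"t30",(150,90,470,290),2.5)
```

```text
t 42.45 pos [ 0.4971 -0.1197  0.249 ] rot [ 0.708 -0.706  0.     0.   ] F [ 0.  -0.7 -0.3] op -0.0001
```

View pics/s30.png

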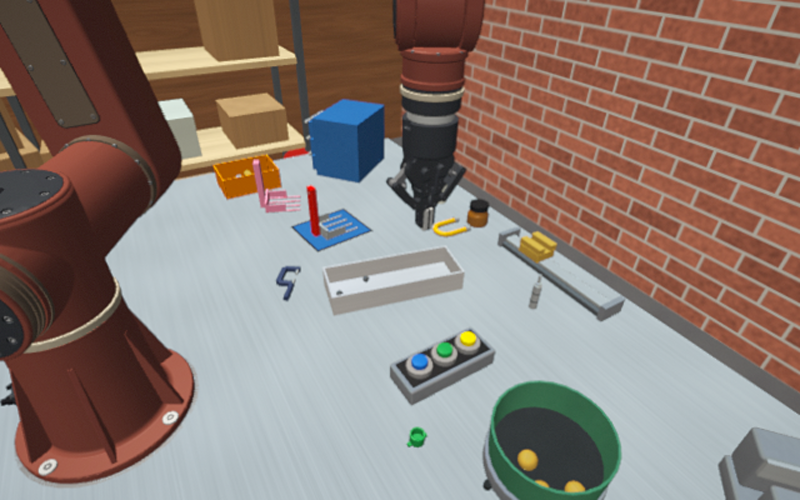

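View pics/t30.png

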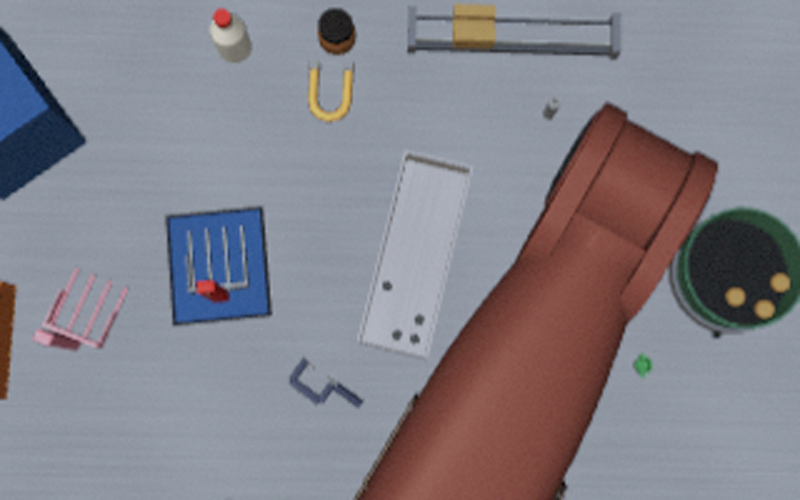

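All is in place: three brass balls in the bowl, four steel balls in the trough, scoop upright on its mat, keys up.

Run:
```python
from h import *
print(hand_in())
```

```text
the job is handed in; nothing more can be done
None
```

The job is done and handed in at about 42.5 s of the 208 s allowed; no verdict is reported.

- **Balls:** There were three big brass balls and four small steel ones. I gathered the big balls with the slotted scoop in one pass along the trough and tipped them into the polisher bowl. The last top and side pictures show all three in the bowl and all four small balls still in the trough.
- **Scoop:** It stands upright and released on its blue mat. I saw no sign that it was knocked aside at any point.
- **Keys:** I pressed blue, then yellow, then green. Each went to its hard stop, well past the 5 N of the spring.
- **Other things on the bench:** The micrometer, valve guide, piston valve, crook and pink scoop show no visible change in the last pictures.

Two readings were not as expected:

- **Key height:** The keys bottomed out at a measured tool height of about 51 mm instead of the expected 47 mm. I took this as a tool height offset, because the spring force over the 6 mm of travel fitted.
- **Blue press force:** The blue press briefly read 38.8 N upward at the wrist, about 42 N with the sideways part included. It came from the fingertips, not from the arm or the gripper's body. I backed off at once and pressed the other two more gently, at 13 to 17 N.

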